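Scoop the rinsed pebbles out of the tray corner into the filter basket

TASK

Use the steel scoop to gather all three pebbles out of the white rinse tray in one load (they slide ahead of it until the tray's corner backs them up and they ride in over the lip), tip them into the grey filter basket, and stand the scoop upright on its black mat again. Keep the fingers off the pebbles, do not ram the tray or lean hard on it, and leave the orange jar and the ceramic cave where they stand.

Things in the scene. Friction and masses are not known exactly. Their poses are not given: they have to be found in the camera images.
- scoop: Loose steel hand scoop with black handle, about 220 g, standing on the mat at the start. Origin: centre of its underside; x points out of its open front, z up. Blade: flat floor 80 mm long (x), 88 mm wide (y), 2 mm thick; side and back walls 2 mm thick, 28 mm high; open at +x, where the lip is the bare 2 mm floor edge. The handle stands upright behind the middle of the back wall. Stands stably by itself.
- scoop_grip (a point): Place to grip the scoop: on the axis of its upright handle, offset x -51, y 0, z +90 mm from the scoop's origin. The handle is a flat vertical bar on the outside of the back wall, 16 mm wide (scoop's y, grip across this), 22 mm thick (x), from 12 to 128 mm above the underside.
- scoop_lip (a point): Middle of the scoop's front lip at the underside, 40 mm ahead (+x) of its origin.
- tray: Fixed white open rinse tray, outside 270 (x) by 170 (y) by 45 mm high, walls and floor 5 mm thick (inside 260 by 160 mm, floor 5 mm above its origin), square corners. Origin: centre of the underside; z up. The pebbles start spread along its +y long wall, in the half at +x (away from the robot). On the smooth floor they just slide ahead of the scoop until a wall stops them.
- pebble0_center (a point): Centre of loose polished dark-grey pebble 1 of 3 (all alike): a flattened round shape 26 mm across and 18 mm thick with rounded edge, 16 g, slippery (friction about 0.3 against everything); at rest flat its centre is 9 mm above the floor it lies on.
- pebble1_center (a point): Centre of loose polished dark-grey pebble 2 of 3 (all alike): a flattened round shape 26 mm across and 18 mm thick with rounded edge, 16 g, slippery (friction about 0.3 against everything); at rest flat its centre is 9 mm above the floor it lies on.
- pebble2_center (a point): Centre of loose polished dark-grey pebble 3 of 3 (all alike): a flattened round shape 26 mm across and 18 mm thick with rounded edge, 16 g, slippery (friction about 0.3 against everything); at rest flat its centre is 9 mm above the floor it lies on.
- basket: Fixed grey square open filter basket, 130 by 130 by 65 mm high outside, walls and floor 4 mm. Origin: centre of the underside; z up. It stands on one side of the tray, the mat on the other.
- mat: Fixed black rubber mat lying flat, 180 (x) by 130 (y) by 4 mm thick. Origin: centre of the underside. The scoop's home.
- jar: Loose small orange jar with twist cap, 44 mm across, 55 mm high, a bystander beyond the tray. Origin: centre of the underside.
- cave: Loose grey ceramic fish cave, 90 by 90 mm, 70 mm high, a bystander beyond the tray. Origin: centre of the underside.

How it is judged:
By the outcome, as a careful person would: the job done as asked, in the order asked, and still so for the second after the job is handed in, with the robot touching nothing.
It also fails if it takes over 72 s, if anything falls off the work surface, if the arm or the gripper's body presses on something with over 40 N, if the wrist force passes 120 N, or if a joint passes its speed limit or range.

ROBOT

A 7-joint arm with a two-finger parallel gripper is mounted at the origin on the work surface. World frame = base frame: x ahead of the robot, y to its left, z up, the work surface at z = 0. Lengths are in m, angles in rad, forces in N, time in s.
With the tool pointing down it reaches from about 0.425 to 0.825 m from the base axis. Payload 3.6 kg.
Tool frame: the origin (TCP) lies at the very end of the fingers, on their centre line; the grasp point (between the pads) lies grip_point_offset behind it (grip_point_offset is the distance from the TCP to the grasp point, in m); z points along the fingers, y is the direction in which the jaws open and shut (so a half turn about z gives the same grasp; the last joint's range is limited). The gripper opens to 85 mm and grips with 20 to 120 N. Pads are 22 mm wide; open, the fingers measure 114 mm over their backs; the gripper's body (76 mm by 85 mm) begins 54 mm behind the grasp point. The pads swing forward as they close: fully open they stand 13 mm farther back than shut.
Start: joints at [-1.216, 0.615, -0.013, 1.423, 0.008, 1.103, -0.04], TCP at [0.242, 0.603, 0.231] pointing down, gripper open.
Joint ranges: [-3.12, 3.12], [-0.3, 2.06], [-1.34, 1.32], [0.26, 2.42], [-1.36, 4.5], [0.01, 1.98], [-2.84, 2.84]. Speed limits (rad/s): [2.79, 2.79, 3.14, 3.14, 3.14, 3.14, 3.14].

INTERFACE

Orientations are given as a unit quaternion [w, x, y, z].
In Python, from bench import state, capture, close_job, find_in, masks_of, grip_point_offset gives the robot as it stands.
- The arm moves only by the shell command python3 -m pendant 'ROWS'. ROWS is JSON, a list of rows, each a list of 5 numbers: the closure, from -1 (fully open) to 1 (shut), then the shift along the tool's x, y, z in m, then the turn about the tool's z in degrees. In form: [[hand, x, y, z, turn], ...]. A call has exactly 10 rows; each row shifts and turns the commanded pose from where the row before left it, along the tool's axes as they then stand; what a row does not reach is not made up. A row lasts 1/10 s, in which the tool goes at most 50 mm and 8.59 degrees, less where a joint would pass 70% of its speed; a pose out of reach is approached as far as the arm can. A call with a gripper value outside its range is refused whole. The fingers move at their own pace and stop on an object; the grip force is fixed at half the most. Time passes only in rows, so rows that do not move let the fingers close, or fill a call up. It gives the time, the measured TCP pose, the force and the opening at its end, in the units of the state.
- state(): the state, without advancing time (a new reading comes with each control period).
- capture(name): name is "side" or "top" or "wrist"; returns a dict with "pixels" (384x512x3 uint8, blue, green, red), "z_map" (384x512 float32, m along the optical axis (not along the pixel's ray), 0 where there is no reading), "fx", "fy", "cx", "cy" (pixels), "world_to_cam" (4x4, takes a point from world to camera coordinates); the wrist camera has in their place "tool_from_camera" (4x4, takes a point from camera to tool coordinates, whose origin is the TCP and whose axes are the flange's). Camera axes: x right, y down, z forward; pixel columns grow to the right and rows downward; lengths in m; the calibration is good to about 2 mm. A picture is of the moment at which its call begins: read the wrist's pose just before it.
- close_job(): hands the job in, once; it reports no verdict.
Trained networks look in a picture, given as the dict that the camera call returned (one of the last four; its "shot" number tells which), for a name from the list of things; names that differ only in an ending like _2 or _b are one class to them, and where a whole thing is asked for, a point or a joint stands for the part that bears it (a point fixed in the world has none). Each returns a list of dicts, best first, with "score" (0 to 1); they miss things now and then, are a little off and sometimes report something else, mostly with a low value. They report only what shows in the picture. A call takes as long as a camera call.
- find_in(query, picture): "extent" ([left, top, width, height] in pixels, round what is visible of it).
- masks_of(query, picture): "mask" (384x512 bool, what is visible of it) and "extent" ([left, top, width, height] in pixels, round what is visible of it).
The state is a dict: "time": time; "qpos": joint angles; "qd": joint speeds; "joint_efforts": joint torques, N m; "tool_pos": TCP position; "orientation": TCP orientation; "force": force on the tool from outside, world axes, zero at the start; "moment": the same for the moment, N m; "finger_gap": finger opening in m.
Only numpy, scipy, OpenCV 4.12 (cv2) and the standard library are available. Lean on these libraries where they do the work, as an engineer would, in place of code of your own. Each camera call takes 0.05 s, during which the arm holds its last target.

## Working session

There is one attempt and no reset: what is moved stays moved. The work goes in short steps, Python scripts to look and compute and a shell command to move; the robot and the scene stay as the last step left them, time stands still between calls to the robot, and variables do not carry over. Pictures are saved under pics/ and viewed, and the job is handed in when it is done.

```bash
mkdir -p pics; ls
python3 - <<'E'
from bench import *
from bench import grip_point_offset
import cv2
print(grip_point_offset); print(state())
for n in ["top","side"]:
    c=capture(n); cv2.imwrite(f"pics/{n}0.png",c["pixels"]); print(n,c["fx"],c["fy"],c["cx"],c["cy"],c["world_to_cam"])
E
```

```text
pics
0.0187
{'time': 0.0, 'qpos': array([-1.21649952,  0.61596567, -0.01262199,  1.42493798,  0.00810793,
        1.10339128, -0.04041033]), 'qd': array([-5.56585229e-05, -1.02453273e-03,  2.12174191e-03,  1.17568924e-03,
       -1.29009511e-03, -6.67677012e-04, -8.33362648e-04]), 'joint_efforts': array([ 2.79975429e-04, -4.69201970e+01,  2.59085745e-01, -1.71031505e+01,
        9.92851797e-03,  9.66556283e-03,  1.92776227e-06]), 'tool_pos': array([0.24127989, 0.60271785, 0.23009504]), 'orientation': array([-2.29496624e-04,  1.89218205e-01,  9.81934169e-01, -1.30596977e-03]), 'force': array([0.41465846, 0.18393042, 0.26017002]), 'moment': array([-0.03767305, -0.06756943, -0.07305585]), 'finger_gap': 0.08522498867099364}
top 418.027894015738 418.027894015738 258.47244701977405 191.84272050667042 [[ 0.01090163 -0.9999396  -0.0013952  -0.00352769]
 [-0.99256067 -0.01065195 -0.1212842   0.60663844]
 [ 0.12126201  0.00270702 -0.99261684  0.97116786]
 [ 0.          0.          0.          1.        ]]
side 361.4905221545141 361.4905221545141 255.88478796994474 192.13121714725364 [[-0.99809297 -0.06130806  0.00719406  0.57294057]
 [-0.04585855  0.65842163 -0.75125092  0.06722832]
 [ 0.04132101 -0.75014817 -0.6599775   0.98034179]
 [ 0.          0.          0.          1.        ]]
```

View pics/top0.png

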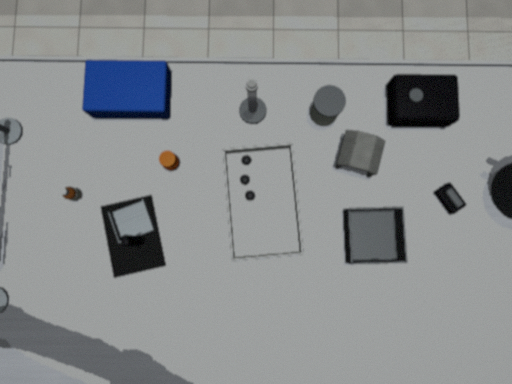

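View pics/side0.png

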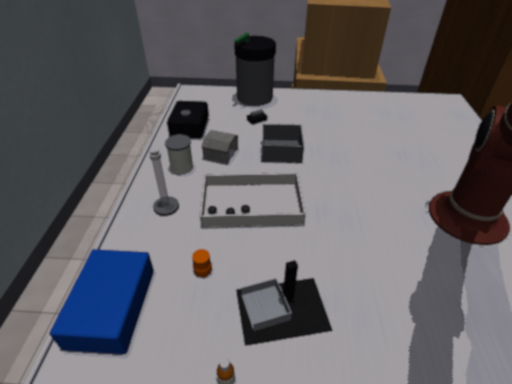

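The top view is oriented with +x up and +y left. The mat and scoop are at about (133,235), the tray at (263,202), the pebbles at (246,160), (245,180) and (250,196), and the basket at (375,236). The side view agrees. Next I'll measure the poses.

```bash
cat > h.py <<'E'
import numpy as np, cv2
from bench import *
from bench import grip_point_offset
def cloud(c):
    z=c["z_map"]; v,u=np.indices(z.shape)
    P=np.stack([(u-c["cx"])/c["fx"]*z,(v-c["cy"])/c["fy"]*z,z,np.ones_like(z)],-1)
    if "world_to_cam" in c: T=np.linalg.inv(c["world_to_cam"])
    else: T=c["_T"]
    W=(P@T.T)[...,:3]; W[z==0]=np.nan
    return W
def ray(c,u,v,h):
    T=np.linalg.inv(c["world_to_cam"]); d=T[:3,:3]@[(u-c["cx"])/c["fx"],(v-c["cy"])/c["fy"],1]
    o=T[:3,3]; return o+d*(h-o[2])/d[2]
def rect(P):
    r=cv2.minAreaRect((P[:,:2]*1000).astype(np.float32)); return r
E
python3 - <<'E'
from h import *
for n in ["top","side"]:
    c=capture(n); W=cloud(c)
    for q in ["tray","basket","mat","scoop","jar","cave","pebble0_center"]:
        for m in masks_of(q,c)[:4 if 'peb' in q else 1]:
            p=W[m["mask"]]; p=p[~np.isnan(p[:,0])]
            print(n,q,round(m["score"],2),m["extent"],"med",np.median(p,0).round(3),"z",np.percentile(p[:,2],[2,50,98]).round(3),"rect",[np.round(x,1) for x in rect(p)])
E
```

```text
top tray 0.61 [223.7, 142.2, 78.9, 116.6] med [ 0.583 -0.009  0.005] z [0.    0.005 0.045] rect [array([585.3,  -4.5]), array([271.9, 172.8]), np.float64(5.8)]
top basket 0.77 [341.9, 210.3, 62.0, 54.2] med [ 0.507 -0.283  0.004] z [-0.001  0.004  0.065] rect [array([ 508.6, -284.5]), array([140.6, 156.3]), np.float64(0.9)]
top mat 0.61 [100.2, 194.5, 64.7, 81.6] med [0.469 0.31  0.004] z [-0.001  0.004  0.008] rect [array([500.5, 312.7]), array([182.7, 135. ]), np.float64(14.5)]
top scoop 0.57 [107.0, 200.3, 44.3, 46.0] med [0.53  0.305 0.007] z [0.002 0.007 0.132] rect [array([524.4, 310. ]), array([102.6,  96.7]), np.float64(20.5)]
top jar 0.83 [159.7, 147.8, 19.8, 24.9] med [0.68  0.218 0.053] z [0.01  0.053 0.058] rect [array([681.8, 220.9]), array([38.5, 38.3]), np.float64(0.6)]
top cave 0.9 [334.5, 128.6, 50.8, 48.1] med [ 0.703 -0.238  0.066] z [0.003 0.066 0.072] rect [array([ 715.5, -245.7]), array([102. , 112.4]), np.float64(75.7)]
side tray 0.74 [197.4, 175.6, 105.5, 50.0] med [ 0.585 -0.016  0.008] z [0.003 0.008 0.046] rect [array([591.2,  -4.5]), array([275.8, 173.7]), np.float64(5.8)]
side basket 0.65 [256.9, 124.1, 48.4, 38.4] med [ 0.506 -0.303  0.033] z [0.003 0.033 0.066] rect [array([ 507.4, -272.7]), array([128.9, 137.8]), np.float64(2.4)]
side mat 0.62 [237.4, 276.7, 94.2, 69.1] med [0.467 0.336 0.004] z [0.002 0.004 0.007] rect [array([500. , 312.5]), array([183.3, 131. ]), np.float64(14.3)]
side scoop 0.74 [242.5, 259.4, 53.9, 70.4] med [0.526 0.3   0.008] z [0.004 0.008 0.132] rect [array([530.9, 274.1]), array([189.1, 114.7]), np.float64(86.0)]
side jar 0.94 [193.0, 247.2, 19.5, 30.7] med [0.683 0.236 0.047] z [0.007 0.047 0.057] rect [array([689.2, 224.6]), array([42.6, 49.9]), np.float64(88.3)]
side cave 0.85 [205.0, 131.4, 34.0, 31.8] med [ 0.706 -0.208  0.055] z [0.    0.055 0.073] rect [array([ 707.5, -230.2]), array([124.3, 100.5]), np.float64(7.4)]
```

Run:
```python
from h import *
for n in ["top","side"]:
    c=capture(n); W=cloud(c); Z=W[...,2]
    def box(x0,x1,y0,y1,z0,z1): 
        m=(W[...,0]>x0)&(W[...,0]<x1)&(W[...,1]>y0)&(W[...,1]<y1)&(Z>z0)&(Z<z1); return W[m]
    p=box(.4,.78,-.12,.12,.035,.05); print(n,"tray rim",len(p),[np.round(x,1) for x in rect(p)], cv2.boxPoints(rect(p)).round().tolist())
    p=box(.42,.6,-.37,-.2,.055,.07); print("basket rim",[np.round(x,1) for x in rect(p)], cv2.boxPoints(rect(p)).round().tolist())
    p=box(.4,.6,.22,.4,.05,.14); print("handle",len(p),p.mean(0).round(4),[np.round(x,1) for x in rect(p)],"zmax",p[:,2].max())
    p=box(.4,.6,.22,.4,.12,.14); print("handletop",len(p),p.mean(0).round(4),[np.round(x,1) for x in rect(p)])
    p=box(.4,.6,.22,.4,.022,.035); print("scoop rim",len(p),[np.round(x,1) for x in rect(p)], cv2.boxPoints(rect(p)).round().tolist())
    g=c["pixels"].max(2)
    m=(W[...,0]>.57)&(W[...,0]<.72)&(W[...,1]>-.075)&(W[...,1]<.075)&(g<70)&(Z<.035)
    k,l,s,ce=cv2.connectedComponentsWithStats(m.astype(np.uint8))
    for i in range(1,k):
        if s[i,4]>8: print("peb",s[i].tolist(),ce[i].round(1),ray(c,*ce[i],0.018).round(4),np.nanmax(Z[l==i]).round(4))
    print([ (r["score"],np.round(r["extent"],1).tolist()) for r in find_in("pebble0_center",c)])
    cv2.imwrite(f"pics/{n}_z.png",cv2.resize(c["pixels"][130:270,90:310] if n=="top" else c["pixels"][160:345,190:335],None,fx=3.5,fy=3.5,interpolation=cv2.INTER_CUBIC))
```

```text
top tray rim 847 [array([586.6,  -5.9]), array([270.4, 170.2]), np.float64(5.7)] [[444.0, 65.0], [461.0, -104.0], [730.0, -77.0], [713.0, 92.0]]
basket rim [array([ 506.8, -272.8]), array([129.9, 131.1]), np.float64(2.2)] [[439.0, -210.0], [444.0, -341.0], [574.0, -336.0], [569.0, -205.0]]
handle 188 [0.4881 0.2877 0.1066] [array([488.5, 291.4]), array([22.2, 16.8]), np.float64(21.2)] zmax 0.13480222440557033
handletop 88 [0.4884 0.2905 0.1301] [array([488.4, 291.7]), array([22.2, 16.1]), np.float64(21.8)]
scoop rim 159 [array([525.5, 306.9]), array([101.7,  89.7]), np.float64(21.4)] [[462.0, 330.0], [494.0, 247.0], [589.0, 284.0], [556.0, 367.0]]
peb [242, 156, 9, 8, 56] [246.  159.7] [0.689  0.0349 0.018 ] 0.0256
peb [241, 176, 8, 8, 56] [244.5 179.3] [0.6398 0.0379 0.018 ] 0.026
peb [246, 191, 8, 9, 56] [249.5 195.1] [0.6006 0.0249 0.018 ] 0.0258
[(0.59, [242.3, 187.0, 14.2, 13.8])]
side tray rim 950 [array([587.4,  -5.3]), array([269.6, 173.7]), np.float64(5.8)] [[445.0, 68.0], [462.0, -105.0], [730.0, -78.0], [713.0, 95.0]]
basket rim [array([ 507.2, -272. ]), array([128.6, 137.1]), np.float64(2.7)] [[440.0, -207.0], [446.0, -344.0], [575.0, -338.0], [568.0, -201.0]]
handle 363 [0.4898 0.2975 0.0999] [array([489.1, 293.1]), array([22.2, 16.2]), np.float64(19.3)] zmax 0.13475544439422116
handletop 115 [0.4894 0.2952 0.1294] [array([489.5, 293.1]), array([21.9, 15.5]), np.float64(21.7)]
scoop rim 371 [array([526.7, 307.1]), array([100.3,  90.5]), np.float64(21.2)] [[464.0, 331.0], [496.0, 247.0], [590.0, 283.0], [557.0, 367.0]]
peb [208, 207, 8, 7, 45] [211.9 209.9] [0.6899 0.0389 0.018 ] 0.0253
peb [242, 206, 7, 7, 45] [245. 209.] [0.6017 0.0292 0.018 ] 0.0255
peb [227, 208, 7, 6, 37] [230.1 210.8] [0.6408 0.0389 0.018 ] 0.0252
[(0.48, [241.5, 204.2, 6.2, 9.0])]
```

View pics/top_z.png

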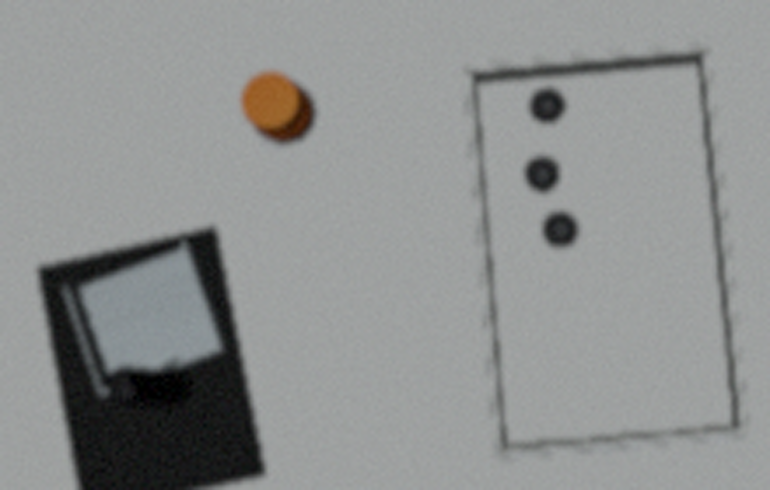

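View pics/side_z.png

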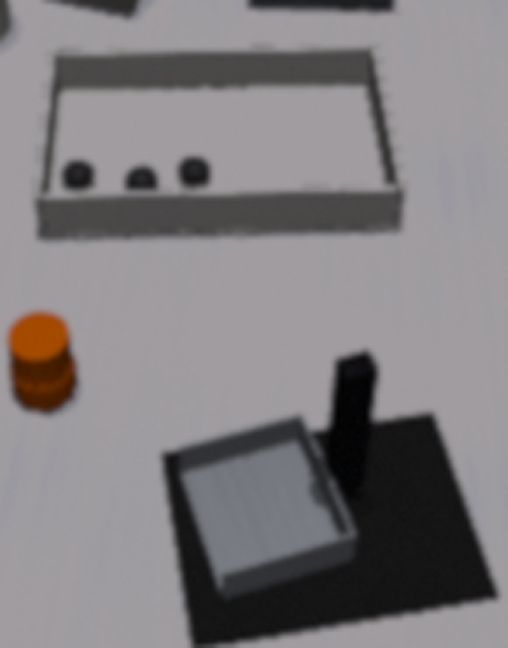

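Poses measured: tray centre is (.587,-.0055), yaw 5.7°. The scoop handle is at (.489,.2925), yaw 21.4°. The basket is at (.507,-.2725), yaw 2.3°. The pebbles are 31–38 mm to the +y side of the tray centreline, so a full-width scoop run along the +y wall covers them. First I'll turn to align and start moving toward the handle.

```bash
python3 -m pendant '[[-1,0,0,0,-7.2],[-1,0,0,0,-7.2],[-1,0,0,0,-7.2],[-1,0,0,0,-7.2],[-1,0,0,0,-7.2],[-1,0,0,0,-7.2],[-1,-0.005,-0.015,0,0],[-1,-0.01,-0.032,0,0],[-1,-0.01,-0.032,0,0],[-1,-0.01,-0.032,0,0]]'
cat >> h.py <<'E'
from scipy.spatial.transform import Rotation as Ro
def pose():
    s=state(); q=s["orientation"]; R=Ro.from_quat([q[1],q[2],q[3],q[0]]).as_matrix(); return s,R
def rep(target=None,yaw=None):
    s,R=pose(); syaw=np.degrees(np.arctan2(-R[1,0],-R[0,0]))
    print("t",round(s["time"],2),"tcp",s["tool_pos"].round(4),"scoopyaw",round(syaw,2),"down",R[:,2].round(3),"F",s["force"].round(1),"M",s["moment"].round(2),"gap",round(s["finger_gap"],4))
    if target is not None: print("shift tool",(R.T@(np.array(target)-s["tool_pos"])).round(4))
    if yaw is not None: print("turn cmd",round(-(yaw-syaw),2))
E
python3 -c "
from h import *
rep([.489,.2925,.13],21.4)"
```

```text
time: 2.1
tool_pos: [0.3164, 0.5106, 0.2313]
orientation: [0.0, -0.184, 0.983, -0.001]
force: [-0.1, 0.5, 0.3]
finger_gap: 0.0851
t 2.1 tcp [0.3164 0.5106 0.2313] scoopyaw 21.15 down [ 0.001 -0.001 -1.   ] F [-0.1  0.5  0.3] M [-0.   -0.06 -0.01] gap 0.0851
shift tool [-0.0822 -0.2656  0.1017]
turn cmd -0.25
```

```bash
python3 -m pendant '[[-1,-0.0105,-0.034,0,-0.25],[-1,-0.0105,-0.034,0.008,0],[-1,-0.0105,-0.034,0.01,0],[-1,-0.0105,-0.034,0.01,0],[-1,-0.0105,-0.034,0.01,0],[-1,-0.0105,-0.034,0.01,0],[-1,-0.0105,-0.034,0.005,0],[-1,-0.006,-0.018,0,0],[-1,-0.0025,-0.008,0,0],[-1,0,-0.0015,0,0]]'
python3 - <<'E'
from h import *
rep([.489,.2925,.0753],21.4)
s,R=pose()
c=capture("wrist"); cv2.imwrite("pics/w1.png",c["pixels"]); print(c["tool_from_camera"])
c=capture("side"); cv2.imwrite("pics/s1.png",c["pixels"])
E
```

```text
time: 3.1
tool_pos: [0.4895, 0.2946, 0.1785]
orientation: [0.0, -0.186, 0.983, -0.0]
force: [-0.1, 0.5, 0.7]
finger_gap: 0.0851
t 3.1 tcp [0.4895 0.2946 0.1785] scoopyaw 21.39 down [ 0.001 -0.    -1.   ] F [-0.1  0.5  0.7] M [ 0.03  0.06 -0.03] gap 0.0851
shift tool [ 0.0012 -0.0017  0.1032]
turn cmd -0.01
[[-1.79231234e-04 -9.63253932e-01 -2.68592314e-01  6.90553673e-02]
 [ 9.99998133e-01  3.44187565e-04 -1.90165875e-03  1.54823581e-05]
 [ 1.92422641e-03 -2.68592153e-01  9.63252071e-01 -1.42462686e-01]
 [ 0.00000000e+00  0.00000000e+00  0.00000000e+00  1.00000000e+00]]
```

View pics/w1.png

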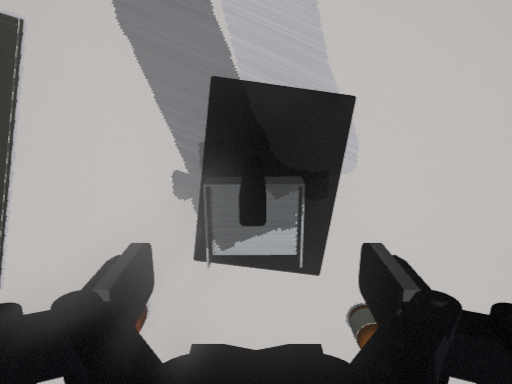

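The wrist view shows the handle at column 253, midway between the fingers (columns 144 and 368), and the scoop is aligned. Next I'll descend and grip.

```bash
python3 -m pendant '[[-1,0.001,-0.001,0.015,0],[-1,0,0,0.02,0],[-1,0,0,0.02,0],[-1,0,0,0.02,0],[-1,0,0,0.015,0],[-1,0,0,0.009,0],[-1,0,0,0.003,0],[-1,0,0,0,0],[-1,0,0,0,0],[-1,0,0,0,0]]'
python3 -c "
from h import *
rep([.489,.2925,.0753],21.4)"
```

```text
time: 4.2
tool_pos: [0.4885, 0.2953, 0.0771]
orientation: [0.001, -0.188, 0.982, 0.0]
force: [0.0, 0.1, 1.1]
finger_gap: 0.0853
t 4.2 tcp [0.4885 0.2953 0.0771] scoopyaw 21.64 down [ 0.001  0.001 -1.   ] F [0.  0.1 1.1] M [-0.01  0.03  0.02] gap 0.0853
shift tool [ 0.0006 -0.0028  0.0018]
turn cmd 0.24
```

```bash
python3 -m pendant '[[-1,0.0005,-0.0025,0.0015,0.2],[-1,0,0,0,0],[-0.5,0,0,0,0],[0,0,0,0,0],[0.4,0,0,0,0],[0.7,0,0,0,0],[1,0,0,0,0],[1,0,0,0,0],[1,0,0,0,0],[1,0,0,0,0]]'
python3 -c "
from h import *
rep([.489,.2925,.0753],21.4)"
```

```text
time: 5.2
tool_pos: [0.4885, 0.2923, 0.0748]
orientation: [-0.0, -0.186, 0.983, -0.0]
force: [0.1, -0.1, 1.3]
finger_gap: 0.0155
t 5.2 tcp [0.4885 0.2923 0.0748] scoopyaw 21.43 down [-0. -0. -1.] F [ 0.1 -0.1  1.3] M [ 0.06 -0.01  0.01] gap 0.0155
shift tool [-0.0005 -0.     -0.0005]
turn cmd 0.03
```

```bash
python3 -m pendant '[[1,0,0,-0.004,0],[1,0,0,-0.01,0],[1,0,0,-0.018,0],[1,0,0,-0.02,0],[1,0,0,-0.018,0],[1,0,0,-0.006,3],[1,0,0,0,5],[1,0,0,0,5],[1,0,0,0,2.7],[1,0,0,0,0]]'
python3 -c "
from h import *
rep([.4804,.0148,.150],5.7)"
```

```text
time: 6.2
tool_pos: [0.4882, 0.2925, 0.1513]
orientation: [0.0, -0.05, 0.999, 0.0]
force: [0.4, -0.7, -2.0]
finger_gap: 0.0154
t 6.2 tcp [0.4882 0.2925 0.1513] scoopyaw 5.76 down [ 0.  0. -1.] F [ 0.4 -0.7 -2. ] M [-0.05  0.11  0.02] gap 0.0154
shift tool [ 0.0356 -0.2755  0.0013]
turn cmd 0.06
```

```bash
python3 -m pendant '[[1,0.002,-0.012,0,0],[1,0.004,-0.03,0,0],[1,0.005,-0.04,0,0],[1,0.005,-0.04,0,0],[1,0.005,-0.04,0,0],[1,0.005,-0.04,0,0],[1,0.005,-0.035,0,0],[1,0.003,-0.023,0,0],[1,0.0015,-0.012,0,0],[1,0,-0.0035,0.001,0]]'
python3 - <<'E'
from h import *
rep([.4804,.0148,.150],5.7)
for n in ["top","side"]:
    c=capture(n); cv2.imwrite(f"pics/{n}2.png",cv2.resize(c["pixels"][100:290,150:350],None,fx=3,fy=3,interpolation=cv2.INTER_CUBIC)); W=cloud(c);Z=W[...,2]
    m=(W[...,0]>.40)&(W[...,0]<.66)&(W[...,1]>-.09)&(W[...,1]<.1)&(Z>.06)&(Z<.13)
    p=W[m]; 
    for a,b in [(.06,.09),(.09,.112)]:
        r=p[(p[:,2]>a)&(p[:,2]<b)]
        if len(r)>5: print(n,a,len(r),[np.round(x,1) for x in rect(r)],cv2.boxPoints(rect(r)).round().tolist(), "plane", np.linalg.lstsq(np.c_[r[:,:2],np.ones(len(r))],r[:,2],rcond=None)[0].round(3))
E
```

```text
time: 7.2
tool_pos: [0.4805, 0.0128, 0.1501]
orientation: [0.0, -0.049, 0.999, -0.0]
force: [-0.4, 0.4, -2.4]
finger_gap: 0.0154
t 7.2 tcp [0.4805 0.0128 0.1501] scoopyaw 5.58 down [ 0.    -0.001 -1.   ] F [-0.4  0.4 -2.4] M [-0.02  0.01  0.01] gap 0.0154
shift tool [-0.0001  0.002   0.0001]
turn cmd -0.12
top 0.06 453 [array([555.8,  20.6]), array([31.2, 84.1]), np.float64(7.2)] [[535.0, 60.0], [546.0, -23.0], [577.0, -19.0], [566.0, 64.0]] plane [ 0.002 -0.008  0.08 ]
top 0.09 32 [array([553.8,  20.3]), array([31.5, 88. ]), np.float64(5.1)] [[534.0, 63.0], [542.0, -25.0], [573.0, -22.0], [566.0, 65.0]] plane [0.018 0.001 0.095]
side 0.06 585 [array([532.1,  19.5]), array([79.6, 90.8]), np.float64(5.8)] [[488.0, 61.0], [497.0, -30.0], [576.0, -22.0], [567.0, 69.0]] plane [-0.01   0.012  0.088]
side 0.09 434 [array([521.2,  18.6]), array([99.4, 91.8]), np.float64(6.7)] [[466.0, 58.0], [477.0, -33.0], [576.0, -21.0], [565.0, 70.0]] plane [-0.038  0.     0.12 ]
```

View pics/side2.png

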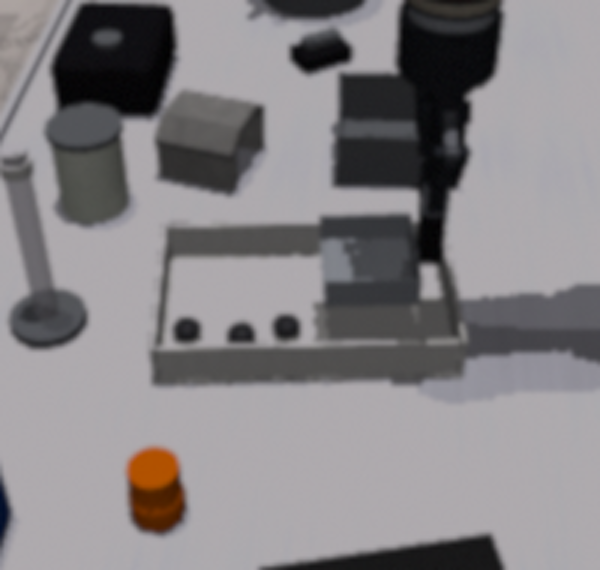

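View pics/top2.png

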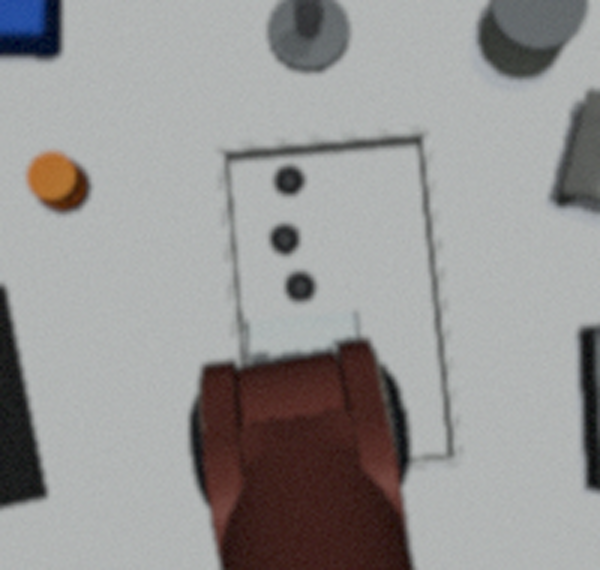

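The scoop is level: its floor is flat at z≈0.08, with the lip at (.571,.022) as predicted. It is over the near half of the tray, clear of the walls and about 17 mm behind the nearest pebble. I'll lower it.

```bash
python3 -m pendant '[[1,0,0.002,0.008,-0.1],[1,0,0,0.014,0],[1,0,0,0.016,0],[1,0,0,0.014,0],[1,0,0,0.01,0],[1,0,0,0.006,0],[1,0,0,0.002,0],[1,0,0,0,0],[1,0,0,0,0],[1,0,0,0,0]]'
python3 -c "
from h import *
rep([.4804,.0148,.0755],5.7)"
```

```text
time: 8.3
tool_pos: [0.4809, 0.0167, 0.0803]
orientation: [0.001, -0.051, 0.999, 0.0]
force: [-0.2, 0.8, -2.5]
finger_gap: 0.0153
t 8.3 tcp [0.4809 0.0167 0.0803] scoopyaw 5.83 down [ 0.001  0.    -1.   ] F [-0.2  0.8 -2.5] M [-0.03  0.06 -0.04] gap 0.0153
shift tool [ 0.0007 -0.0019  0.0048]
turn cmd 0.13
```

```bash
python3 -m pendant '[[1,0,-0.001,0.002,0],[1,0,0,0.0015,0],[1,0,0,0.001,0],[1,0,0,0.0005,0],[1,0,0,0,0],[1,0,0,0,0],[1,0,0,0,0],[1,0,0,0,0],[1,0,0,0,0],[1,0,0,0,0]]'
python3 -c "
from h import *
rep([.4804,.0148,.0755],5.7)"
```

```text
time: 9.3
tool_pos: [0.4806, 0.0154, 0.0757]
orientation: [0.0, -0.051, 0.999, -0.0]
force: [-2.1, -1.3, 6.7]
finger_gap: 0.0155
t 9.3 tcp [0.4806 0.0154 0.0757] scoopyaw 5.8 down [ 0. -0. -1.] F [-2.1 -1.3  6.7] M [-0.04  0.47  0.  ] gap 0.0155
shift tool [ 0.0002 -0.0005  0.0002]
turn cmd 0.1
```

Touchdown registers about 9 N on the tray floor. I'll ease off slightly and sweep forward.

```bash
python3 -m pendant '[[1,-0.002,0,-0.0003,0],[1,-0.004,0,0,0],[1,-0.006,0,0,0],[1,-0.006,0,0,0],[1,-0.006,0,0,0],[1,-0.006,0,0,0],[1,-0.006,0,0,0],[1,-0.006,0,0,0],[1,-0.006,0,0,0],[1,-0.004,0,0,0]]'
cat > look.py <<'E'
import sys
from h import *
rep()
t=sys.argv[1]
c=capture("top"); a=c["pixels"][130:270,205:315]
d=capture("side"); b=d["pixels"][165:235,190:310]
a=cv2.resize(a,None,fx=4,fy=4,interpolation=cv2.INTER_CUBIC)[:420]; b=cv2.resize(b,None,fx=2.9,fy=6,interpolation=cv2.INTER_CUBIC)
im=np.zeros((420,800,3),np.uint8); im[:a.shape[0],:a.shape[1]]=a; b=cv2.resize(b,(350,300)); im[:300,445:795]=b
cv2.imwrite(f"pics/{t}.png",im)
for n,c in (("top",c),("side",d)):
    W=cloud(c);Z=W[...,2];g=c["pixels"].max(2)
    m=(W[...,0]>.5)&(W[...,0]<.72)&(W[...,1]>-.075)&(W[...,1]<.078)&(g<75)&(Z<.035)
    k,l,s,ce=cv2.connectedComponentsWithStats(m.astype(np.uint8))
    for i in range(1,k):
        if 20<s[i,4]<200:
            p=ray(c,*ce[i],0.02); r=p[:2]-[.587,-.0057]; cc,ss=.99506,.0993
            print(n,s[i,2:].tolist(),"tray xy",(1000*np.array([cc*r[0]+ss*r[1],cc*r[1]-ss*r[0]])).round(),"ztop",np.nanmax(Z[l==i]).round(3))
s,R=pose(); p=s["tool_pos"][:2]-R[:2,0]*.091-[.587,-.0057]; print("lip tray",(1000*np.array([.99506*p[0]+.0993*p[1],.99506*p[1]-.0993*p[0]])).round(1))
E
python3 look.py l1
```

```text
time: 10.3
tool_pos: [0.5281, 0.0203, 0.0756]
orientation: [-0.005, -0.051, 0.999, -0.001]
force: [-13.2, -1.4, 18.4]
finger_gap: 0.0152
t 10.3 tcp [0.5281 0.0203 0.0756] scoopyaw 5.82 down [-0.011 -0.002 -1.   ] F [-13.2  -1.4  18.4] M [-0.38  2.66 -0.03] gap 0.0152
top [9, 8, 51] tray xy [105.  30.] ztop 0.025
top [13, 15, 95] tray xy [53. 33.] ztop 0.026
side [16, 9, 95] tray xy [51. 37.] ztop 0.027
side [7, 7, 44] tray xy [106.  36.] ztop 0.028
lip tray [36.2 31.9]
```

View pics/l1.png

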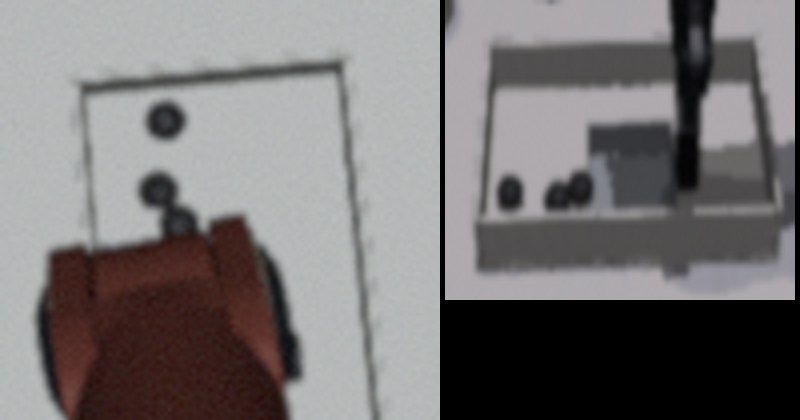

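The two nearest pebbles have gathered ahead of the lip. The side view shows them in line and none outside the scoop's width. The down force has grown to 18 N, so I'll lift slightly before continuing.

```bash
python3 -m pendant '[[1,0,0,-0.0006,0],[1,0,0,-0.0004,0],[1,-0.002,0,0,0],[1,-0.004,0,0,0],[1,-0.005,0,0,0],[1,-0.005,0,0,0],[1,-0.005,0,0,0],[1,-0.003,0,0,0],[1,0,0,0,0],[1,0,0,0,0]]'
python3 look.py l2
```

```text
time: 11.4
tool_pos: [0.5561, 0.0234, 0.076]
orientation: [-0.0, -0.051, 0.999, -0.0]
force: [0.9, 0.4, -2.3]
finger_gap: 0.0154
t 11.4 tcp [0.5561 0.0234 0.076 ] scoopyaw 5.84 down [-0. -0. -1.] F [ 0.9  0.4 -2.3] M [-0.08  0.1   0.02] gap 0.0154
top [9, 8, 51] tray xy [105.  30.] ztop 0.026
top [8, 8, 50] tray xy [87. 58.] ztop 0.026
side [11, 9, 54] tray xy [71. 33.] ztop 0.029
side [7, 7, 43] tray xy [106.  36.] ztop 0.026
lip tray [63.  32.3]
```

View pics/l2.png

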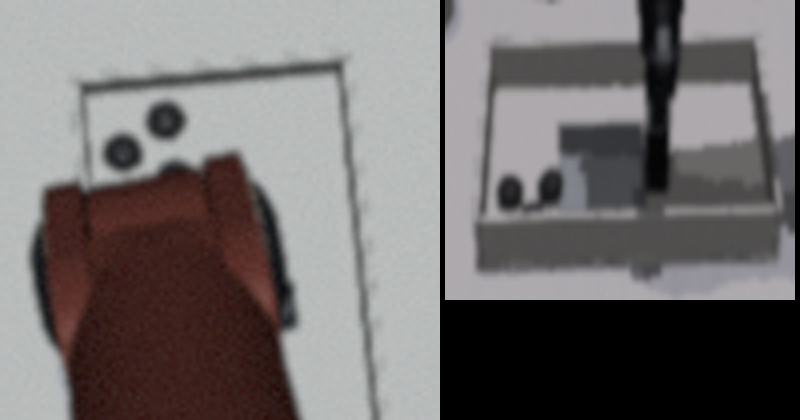

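```bash
python3 -m pendant '[[1,-0.002,0.001,0.0003,0],[1,-0.003,0.0005,0,0],[1,-0.004,0,0,0],[1,-0.004,0,0,0],[1,-0.004,0,0,0],[1,-0.004,0,0,0],[1,-0.003,0,0,0],[1,-0.002,0,0,0],[1,0,0,0,0],[1,0,0,0,0]]'
python3 look.py l3
```

```text
time: 12.5
tool_pos: [0.5818, 0.0275, 0.0758]
orientation: [-0.0, -0.051, 0.999, -0.0]
force: [-0.6, -1.1, -2.0]
finger_gap: 0.0154
t 12.5 tcp [0.5818 0.0275 0.0758] scoopyaw 5.83 down [-0. -0. -1.] F [-0.6 -1.1 -2. ] M [ 0.03  0.08 -0.07] gap 0.0154
top [8, 7, 40] tray xy [122.  31.] ztop 0.026
side [19, 9, 124] tray xy [105.  35.] ztop 0.028
lip tray [89.1 33.8]
```

View pics/l3.png

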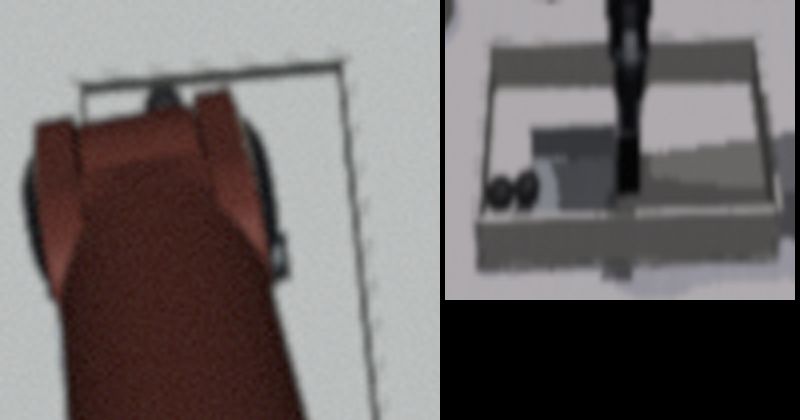

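```bash
python3 -m pendant '[[1,-0.002,0,0,0],[1,-0.002,0,0,0],[1,-0.002,0,0,0],[1,-0.002,0,0,0],[1,-0.002,0,0,0],[1,-0.002,0,0,0],[1,-0.002,0,0,0],[1,-0.002,0,0,0],[1,-0.002,0,0,0],[1,0,0,0,0]]'
python3 look.py l4
```

```text
time: 13.6
tool_pos: [0.6002, 0.0295, 0.0758]
orientation: [0.0, -0.051, 0.999, 0.0]
force: [-0.6, -0.2, -4.0]
finger_gap: 0.0153
t 13.6 tcp [0.6002 0.0295 0.0758] scoopyaw 5.84 down [ 0.  0. -1.] F [-0.6 -0.2 -4. ] M [0.   0.14 0.03] gap 0.0153
side [21, 9, 128] tray xy [105.  34.] ztop 0.031
lip tray [107.3  33.8]
```

View pics/l4.png

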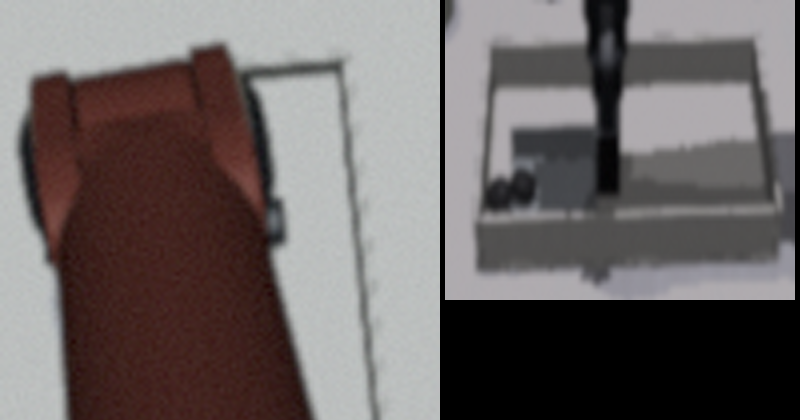

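The pebbles have reached the end wall, and one is riding in over the lip at about (520,188) in the side view. I'll continue slowly.

```bash
python3 -m pendant '[[1,-0.0015,0,0,0],[1,-0.0015,0,0,0],[1,-0.0015,0,0,0],[1,-0.0015,0,0,0],[1,-0.0015,0,0,0],[1,-0.0015,0,0,0],[1,-0.0015,0,0,0],[1,-0.0015,0,0,0],[1,0,0,0,0],[1,0,0,0,0]]'
python3 look.py l5
```

```text
time: 14.7
tool_pos: [0.6088, 0.0302, 0.0757]
orientation: [-0.003, -0.051, 0.999, -0.0]
force: [-7.4, 0.0, 4.9]
finger_gap: 0.0151
t 14.7 tcp [0.6088 0.0302 0.0757] scoopyaw 5.83 down [-0.007 -0.001 -1.   ] F [-7.4  0.   4.9] M [-0.34  1.74 -0.04] gap 0.0151
lip tray [116.2  33.8]
```

View pics/l5.png

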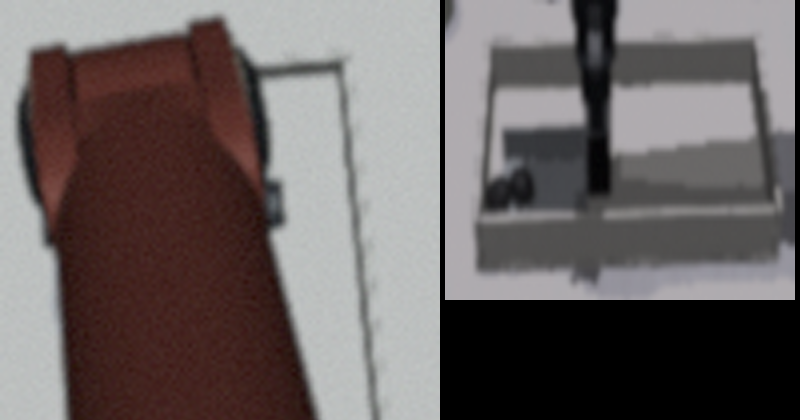

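```bash
python3 -m pendant '[[1,-0.001,0,0,0],[1,-0.001,0,0,0],[1,-0.001,0,0,0],[1,-0.001,0,0,0],[1,-0.001,0,0,0],[1,0,0,0,0],[1,0,0,0,0],[1,0,0,0,0],[1,0,0,0,0],[1,0,0,0,0]]'
python3 look.py l6
python3 - <<'E'
from h import *
c=capture("side");cv2.imwrite("pics/z6.png",cv2.resize(c["pixels"][175:235,190:260],None,fx=9,fy=9,interpolation=cv2.INTER_CUBIC))
c=capture("wrist");cv2.imwrite("pics/w6.png",c["pixels"])
E
```

```text
time: 15.8
tool_pos: [0.6169, 0.0311, 0.0757]
orientation: [0.0, -0.051, 0.999, -0.0]
force: [-0.0, -0.2, -2.1]
finger_gap: 0.0154
t 15.8 tcp [0.6169 0.0311 0.0757] scoopyaw 5.84 down [ 0. -0. -1.] F [-0.  -0.2 -2.1] M [-0.04  0.05  0.03] gap 0.0154
side [9, 7, 54] tray xy [113.  37.] ztop 0.028
lip tray [124.2  33.9]
```

View pics/z6.png

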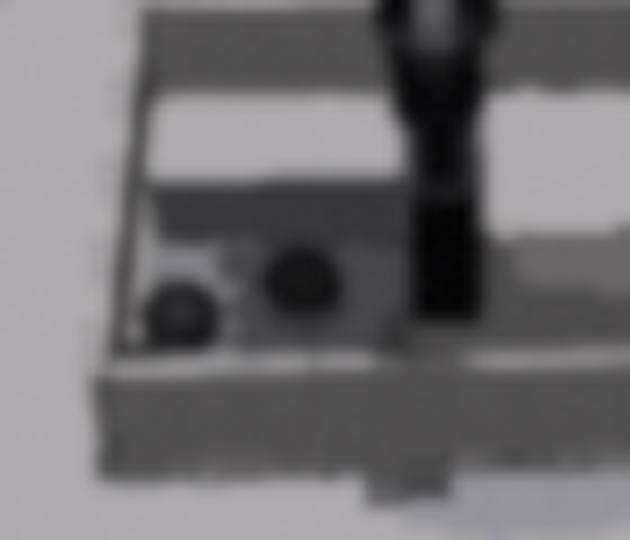

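View pics/w6.png

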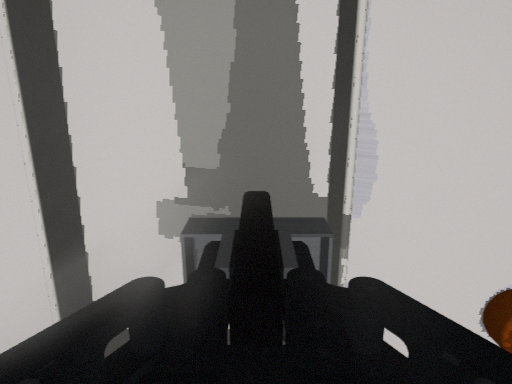

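The force dropped and one pebble is now well inside, at (300,280). Another sits at the lip, at (180,315), and the third is hidden behind the near wall. I'll close the last few mm to the wall gently.

```bash
python3 -m pendant '[[1,-0.001,0,0,0],[1,-0.001,0,0,0],[1,-0.001,0,0,0],[1,-0.001,0,0,0],[1,0,0,0,0],[1,0,0,0,0],[1,0,0,0,0],[1,0,0,0,0],[1,0,0,0,0],[1,0,0,0,0]]'
python3 look.py l7
python3 - <<'E'
from h import *
c=capture("side");cv2.imwrite("pics/z7.png",cv2.resize(c["pixels"][175:235,190:260],None,fx=9,fy=9,interpolation=cv2.INTER_CUBIC))
E
```

```text
time: 17.0
tool_pos: [0.6207, 0.0315, 0.0758]
orientation: [-0.0, -0.051, 0.999, -0.0]
force: [0.4, -1.1, -1.9]
finger_gap: 0.0154
t 17.0 tcp [0.6207 0.0315 0.0758] scoopyaw 5.83 down [-0. -0. -1.] F [ 0.4 -1.1 -1.9] M [0.04 0.1  0.07] gap 0.0154
side [10, 7, 67] tray xy [118.  36.] ztop 0.028
lip tray [128.2  33.9]
```

View pics/z7.png

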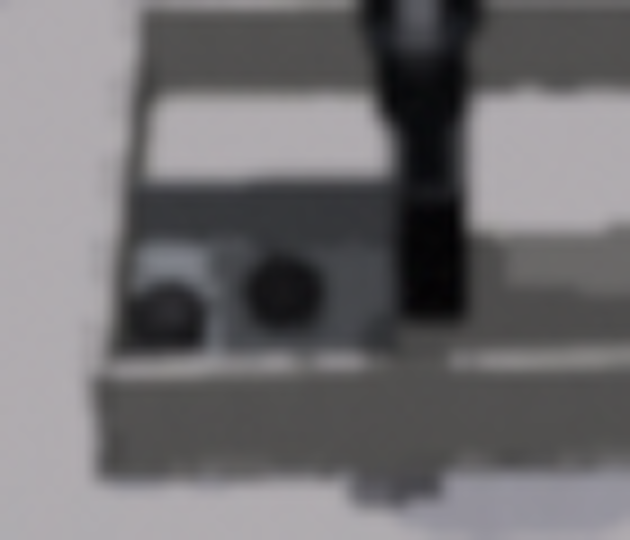

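```bash
python3 -m pendant '[[1,-0.0005,0,0,0],[1,-0.0005,0,0,0],[1,-0.0005,0,0,0],[1,-0.0005,0,0,0],[1,0,0,0,0],[1,0,0,0,0],[1,0,0,0,0],[1,0,0,0,0],[1,0,0,0,0],[1,0,0,0,0]]'
python3 look.py l8
```

```text
time: 18.15
tool_pos: [0.6218, 0.0317, 0.0757]
orientation: [-0.001, -0.051, 0.999, -0.0]
force: [-6.0, 0.1, 2.2]
finger_gap: 0.0152
t 18.15 tcp [0.6218 0.0317 0.0757] scoopyaw 5.83 down [-0.002 -0.    -1.   ] F [-6.   0.1  2.2] M [-0.15  1.34 -0.04] gap 0.0152
lip tray [129.4  34. ]
```

The lip is at the end wall (6 N). I'll back off slightly and lift slowly.

```bash
python3 -m pendant '[[1,0.0008,0,0,0],[1,0,0,-0.001,0],[1,0,0,-0.002,0],[1,0,0,-0.004,0],[1,0,0,-0.006,0],[1,0,0,-0.008,0],[1,0,0,-0.009,0],[1,0,0,-0.008,0],[1,0,0,-0.004,0],[1,0,0,-0.001,0]]'
python3 look.py l9
python3 - <<'E'
from h import *
c=capture("side");cv2.imwrite("pics/z9.png",cv2.resize(c["pixels"][150:235,190:260],None,fx=7,fy=7,interpolation=cv2.INTER_CUBIC))
E
```

```text
time: 19.25
tool_pos: [0.6245, 0.032, 0.1208]
orientation: [0.003, -0.051, 0.999, 0.0]
force: [1.1, -0.3, -2.1]
finger_gap: 0.0156
t 19.25 tcp [0.6245 0.032  0.1208] scoopyaw 5.86 down [ 0.007  0.001 -1.   ] F [ 1.1 -0.3 -2.1] M [0.03 0.07 0.01] gap 0.0156
lip tray [130.9  34. ]
```

View pics/z9.png

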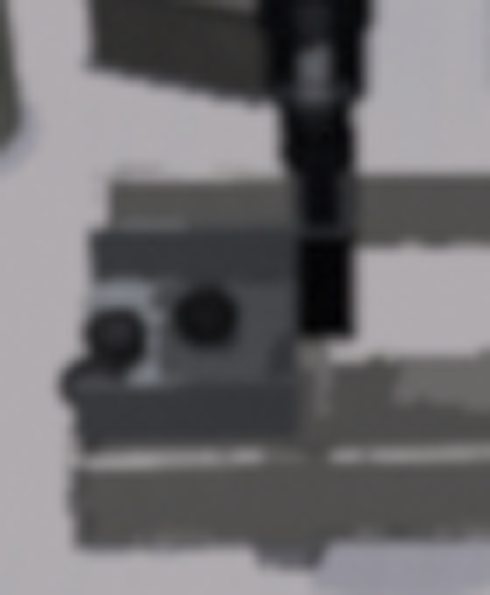

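Two pebbles are well aboard, at (205,315) and (115,335). The third, at (85,380), sits in the corner and overhangs the lip by roughly 8 mm. I'll back off the wall slowly, lower the scoop below the rim, and use the end wall to nudge that pebble inward.

```bash
python3 -m pendant '[[1,0.001,0,0,0],[1,0.002,0,0,0],[1,0.003,0,0,0],[1,0.003,0,0,0],[1,0.003,0,0,0],[1,0.002,0,0,0],[1,0.001,0,0,0],[1,0,0,0,0],[1,0,0,0,0],[1,0,0,0,0]]'
python3 look.py l10
python3 - <<'E'
from h import *
c=capture("side");cv2.imwrite("pics/z10.png",cv2.resize(c["pixels"][150:235,190:260],None,fx=7,fy=7,interpolation=cv2.INTER_CUBIC))
E
```

```text
time: 20.4
tool_pos: [0.6071, 0.0301, 0.1188]
orientation: [0.0, -0.051, 0.999, -0.0]
force: [-0.4, 0.8, -3.1]
finger_gap: 0.0154
t 20.4 tcp [0.6071 0.0301 0.1188] scoopyaw 5.83 down [ 0.  0. -1.] F [-0.4  0.8 -3.1] M [-0.02  0.09  0.03] gap 0.0154
lip tray [114.5  33.9]
```

View pics/z10.png

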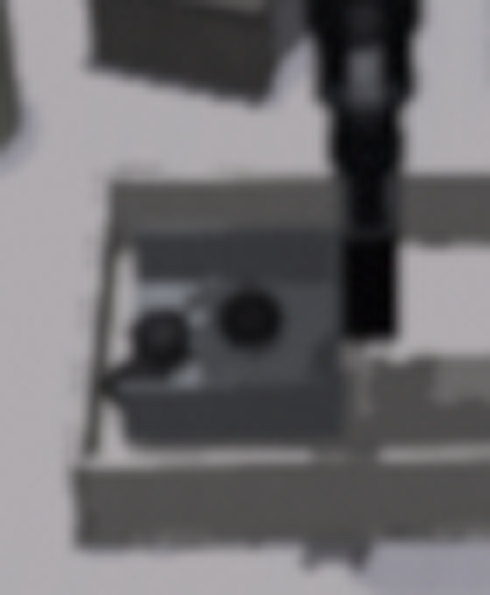

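```bash
python3 -m pendant '[[1,0,0,0.001,0],[1,0,0,0.003,0],[1,0,0,0.005,0],[1,0,0,0.006,0],[1,0,0,0.006,0],[1,0,0,0.005,0],[1,0,0,0.003,0],[1,0,0,0.001,0],[1,0,0,0,0],[1,0,0,0,0]]'
python3 look.py l11
python3 - <<'E'
from h import *
c=capture("side");cv2.imwrite("pics/z11.png",cv2.resize(c["pixels"][150:235,190:260],None,fx=7,fy=7,interpolation=cv2.INTER_CUBIC))
c=capture("top");cv2.imwrite("pics/t11.png",cv2.resize(c["pixels"][130:200,215:305],None,fx=7,fy=7,interpolation=cv2.INTER_CUBIC))
E
```

```text
time: 21.55
tool_pos: [0.6072, 0.0301, 0.089]
orientation: [0.0, -0.051, 0.999, -0.0]
force: [0.2, 0.5, -2.8]
finger_gap: 0.0152
t 21.55 tcp [0.6072 0.0301 0.089 ] scoopyaw 5.83 down [ 0. -0. -1.] F [ 0.2  0.5 -2.8] M [ 0.01  0.11 -0.04] gap 0.0152
side [9, 8, 23] tray xy [99. 28.] ztop 0.035
lip tray [114.7  33.9]
```

View pics/z11.png

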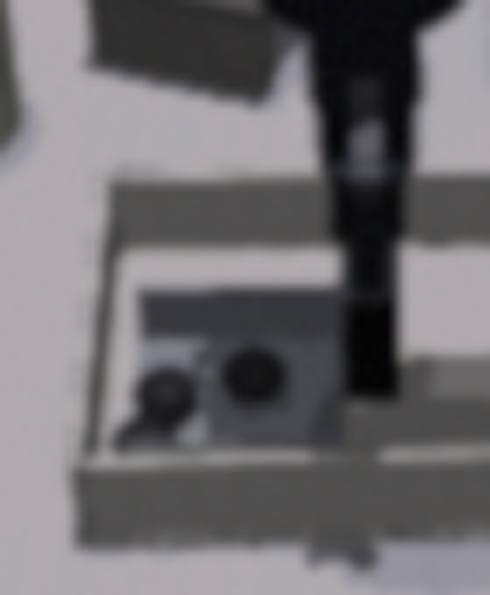

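View pics/t11.png

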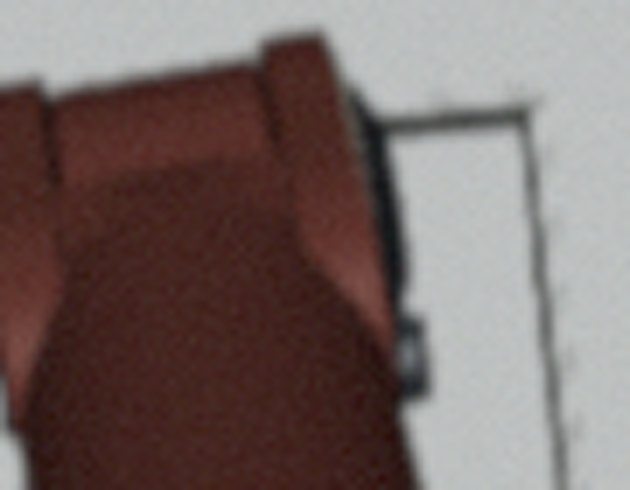

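The third pebble is still on the scoop, at the lip corner (140,430). I'll push forward to the wall to slide it in.

```bash
python3 -m pendant '[[1,-0.001,0,0,0],[1,-0.002,0,0,0],[1,-0.002,0,0,0],[1,-0.002,0,0,0],[1,-0.002,0,0,0],[1,-0.002,0,0,0],[1,-0.0015,0,0,0],[1,-0.001,0,0,0],[1,-0.0005,0,0,0],[1,0,0,0,0]]'
python3 look.py l12
python3 - <<'E'
from h import *
c=capture("side");cv2.imwrite("pics/z12.png",cv2.resize(c["pixels"][150:235,190:260],None,fx=7,fy=7,interpolation=cv2.INTER_CUBIC))
E
```

```text
time: 22.75
tool_pos: [0.6209, 0.0315, 0.0888]
orientation: [-0.0, -0.051, 0.999, -0.0]
force: [0.2, 0.9, -2.6]
finger_gap: 0.0155
t 22.75 tcp [0.6209 0.0315 0.0888] scoopyaw 5.83 down [-0. -0. -1.] F [ 0.2  0.9 -2.6] M [ 0.05  0.1  -0.01] gap 0.0155
lip tray [128.4  33.9]
```

View pics/z12.png

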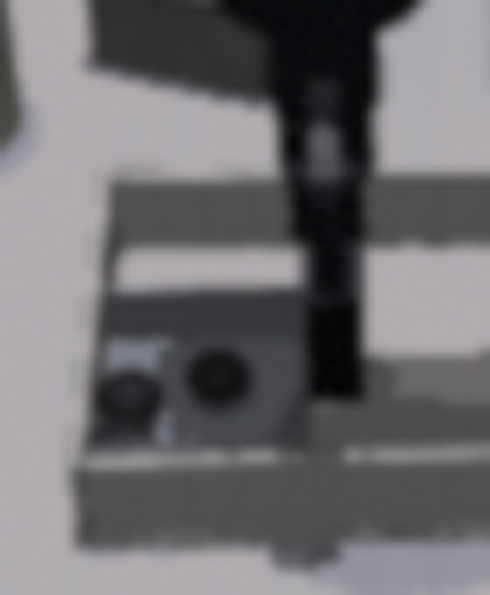

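```bash
python3 -m pendant '[[1,-0.0007,0,0,0],[1,-0.0006,0,0,0],[1,0,0,0,0],[1,0.0005,0,0,0],[1,0.001,0,0,0],[1,0.0015,0,0,0],[1,0.0015,0,0,0],[1,0.001,0,0,0],[1,0.0005,0,0,0],[1,0,0,0,0]]'
python3 look.py l13
python3 -m pendant '[[1,0,0,-0.001,0],[1,0,0,-0.003,0],[1,0,0,-0.005,0],[1,0,0,-0.007,0],[1,0,0,-0.008,0],[1,0,0,-0.007,0],[1,0,0,-0.005,0],[1,0,0,-0.003,0],[1,0,0,-0.001,0],[1,0,0,0,0]]'
python3 look.py l14
python3 - <<'E'
from h import *
c=capture("side");cv2.imwrite("pics/z14.png",cv2.resize(c["pixels"][150:235,190:260],None,fx=7,fy=7,interpolation=cv2.INTER_CUBIC))
E
```

```text
time: 23.9
tool_pos: [0.6162, 0.031, 0.0888]
orientation: [0.0, -0.051, 0.999, -0.0]
force: [-0.5, 0.4, -1.9]
finger_gap: 0.0154
t 23.9 tcp [0.6162 0.031  0.0888] scoopyaw 5.84 down [ 0. -0. -1.] F [-0.5  0.4 -1.9] M [0.03 0.13 0.  ] gap 0.0154
side [10, 12, 33] tray xy [34. 31.] ztop 0.035
side [4, 9, 23] tray xy [53. 34.] ztop 0.024
lip tray [123.8  33.9]
time: 25.0
tool_pos: [0.6162, 0.0311, 0.1288]
orientation: [-0.0, -0.051, 0.999, -0.0]
force: [0.2, -0.2, -2.2]
finger_gap: 0.0155
t 25.0 tcp [0.6162 0.0311 0.1288] scoopyaw 5.84 down [-0. -0. -1.] F [ 0.2 -0.2 -2.2] M [0.06 0.06 0.05] gap 0.0155
lip tray [123.5  33.9]
```

View pics/z14.png

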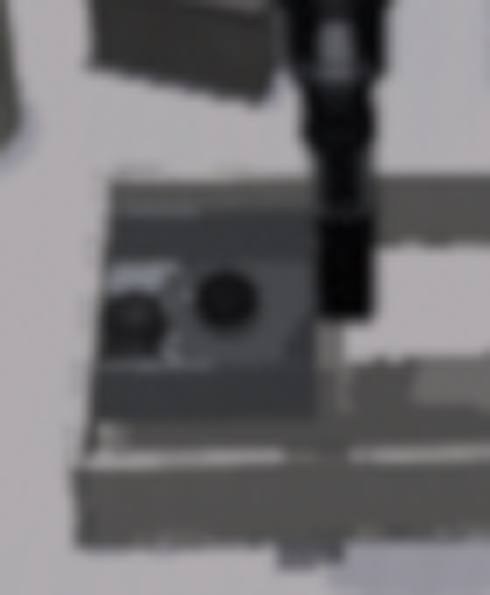

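The third pebble no longer overhangs. It is either hidden by the scoop's side wall or back in the tray corner. I'll lift clear, shift sideways gently, and check.

```bash
python3 -m pendant '[[1,0,0,-0.002,0],[1,0,0,-0.004,0],[1,0,0,-0.006,0],[1,0.001,-0.001,-0.007,0],[1,0.002,-0.003,-0.006,0],[1,0.003,-0.005,-0.004,0],[1,0.003,-0.007,-0.002,0],[1,0.003,-0.006,0,0],[1,0.002,-0.003,0,0],[1,0.001,-0.001,0,0]]'
python3 look.py l15
python3 - <<'E'
from h import *
c=capture("side");cv2.imwrite("pics/z15.png",cv2.resize(c["pixels"][130:235,190:280],None,fx=6,fy=5.5,interpolation=cv2.INTER_CUBIC))
E
```

```text
time: 26.15
tool_pos: [0.6035, 0.0026, 0.1595]
orientation: [-0.001, -0.05, 0.999, -0.0]
force: [0.6, 0.2, -1.9]
finger_gap: 0.0151
t 26.15 tcp [0.6035 0.0026 0.1595] scoopyaw 5.76 down [-0.001 -0.001 -1.   ] F [ 0.6  0.2 -1.9] M [ 0.02  0.11 -0.01] gap 0.0151
lip tray [108.5   7.7]
```

View pics/z15.png

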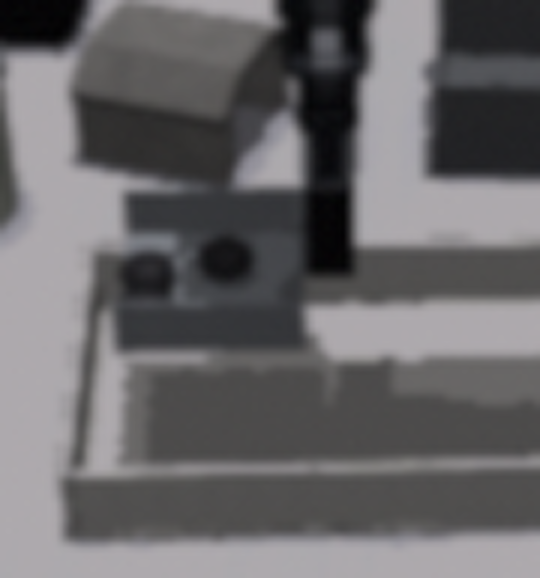

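View pics/l15.png

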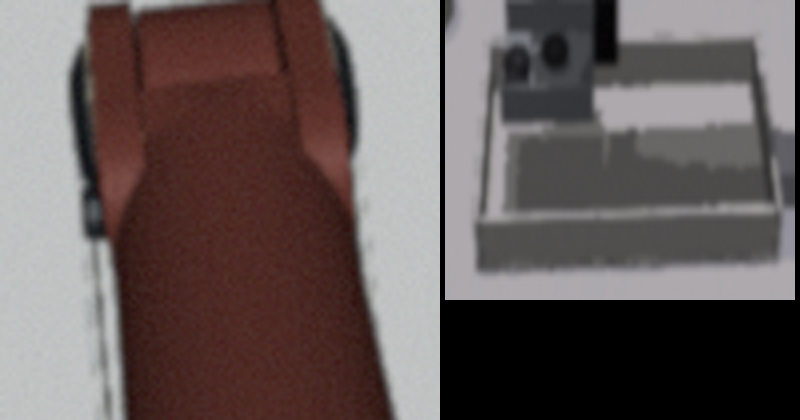

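```bash
python3 -m pendant '[[1,0.001,-0.002,0,0],[1,0.003,-0.005,0,0],[1,0.004,-0.008,0,0],[1,0.005,-0.011,0,0],[1,0.006,-0.014,0,0],[1,0.006,-0.014,0,0],[1,0.005,-0.011,0,0],[1,0.004,-0.008,0,0],[1,0.003,-0.005,0,0],[1,0.001,-0.002,0,0]]'
python3 look.py l16
python3 -c "
from h import *
rep([.470,-.274,.16],2.3)"
python3 - <<'E'
from h import *
c=capture("side");cv2.imwrite("pics/z16.png",cv2.resize(c["pixels"][110:235,190:300],None,fx=6,fy=5,interpolation=cv2.INTER_CUBIC))
E
```

```text
time: 27.3
tool_pos: [0.574, -0.0805, 0.1598]
orientation: [-0.0, -0.05, 0.999, -0.0]
force: [0.1, 0.4, -2.6]
finger_gap: 0.0156
t 27.3 tcp [ 0.574  -0.0805  0.1598] scoopyaw 5.79 down [-0. -0. -1.] F [ 0.1  0.4 -2.6] M [0.01 0.12 0.01] gap 0.0156
side [12, 9, 40] tray xy [ 22. -38.] ztop 0.008
side [14, 9, 42] tray xy [-13. -37.] ztop 0.008
lip tray [ 71.  -72.1]
t 27.4 tcp [ 0.5743 -0.0797  0.1598] scoopyaw 5.84 down [ 0.  0. -1.] F [ 0.7  0.3 -1.2] M [-0.02  0.06 -0.03] gap 0.0149
shift tool [ 0.1236 -0.1827 -0.0002]
turn cmd 3.54
```

View pics/l16.png

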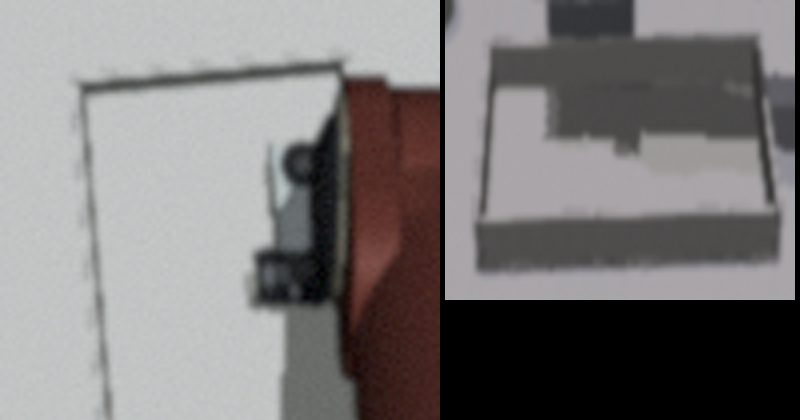

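View pics/z16.png

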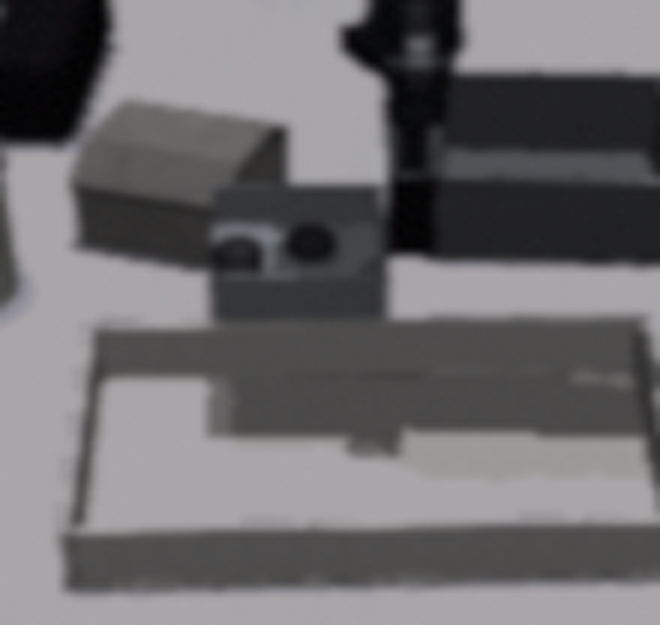

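The tray is empty and all three pebbles are aboard. The third shows inside the scoop at (300,160) in the top view. Next I'll carry smoothly to over the basket.

```bash
python3 -m pendant '[[1,0.002,-0.003,0,0],[1,0.005,-0.007,0,0.5],[1,0.008,-0.012,0,1],[1,0.011,-0.016,0,1],[1,0.012,-0.018,0,1],[1,0.012,-0.018,0,0],[1,0.012,-0.018,0,0],[1,0.011,-0.017,0,0],[1,0.01,-0.016,0,0],[1,0.009,-0.014,0,0]]'
python3 -c "
from h import *
rep([.470,-.274,.16],2.3)"
```

```text
time: 28.45
tool_pos: [0.4885, -0.2262, 0.1599]
orientation: [-0.0, -0.019, 1.0, -0.001]
force: [-0.1, -0.2, -2.7]
finger_gap: 0.0151
t 28.45 tcp [ 0.4885 -0.2262  0.1599] scoopyaw 2.15 down [-0.001 -0.001 -1.   ] F [-0.1 -0.2 -2.7] M [-0.01  0.11  0.02] gap 0.0151
shift tool [ 0.0203 -0.0471 -0.    ]
turn cmd -0.15
```

```bash
python3 -m pendant '[[1,0.006,-0.012,0,0],[1,0.005,-0.011,0,0],[1,0.004,-0.009,0,0],[1,0.003,-0.007,0,0],[1,0.0015,-0.005,0,0],[1,0.0005,-0.002,0,0],[1,0,-0.001,0,0],[1,0,0,0,0],[1,0,0,0,0],[1,0,0,0,0]]'
python3 - <<'E'
from h import *
rep([.470,-.274,.16],2.3)
c=capture("side");cv2.imwrite("pics/z17.png",cv2.resize(c["pixels"][70:190,200:330],None,fx=6,fy=5,interpolation=cv2.INTER_CUBIC))
W=cloud(c);Z=W[...,2]
m=(W[...,0]>.40)&(W[...,0]<.66)&(W[...,1]>-.36)&(W[...,1]<-.19)&(Z>.075)&(Z<.125); r=W[m]
print(len(r),[np.round(x,1) for x in rect(r)],cv2.boxPoints(rect(r)).round().tolist())
c=capture("top");cv2.imwrite("pics/t17.png",cv2.resize(c["pixels"][160:290,310:440],None,fx=4.5,fy=4.5,interpolation=cv2.INTER_CUBIC))
E
```

```text
time: 29.45
tool_pos: [0.4724, -0.271, 0.1598]
orientation: [-0.0, -0.021, 1.0, 0.0]
force: [0.0, 0.5, -1.4]
finger_gap: 0.0155
t 29.45 tcp [ 0.4724 -0.271   0.1598] scoopyaw 2.38 down [-0.  0. -1.] F [ 0.   0.5 -1.4] M [-0.04  0.14 -0.01] gap 0.0155
shift tool [ 0.0025 -0.0029 -0.0002]
turn cmd 0.08
622 [array([ 513. , -268.9]), array([99.9, 95.7]), np.float64(2.3)] [[461.0, -223.0], [465.0, -319.0], [565.0, -315.0], [561.0, -219.0]]
```

View pics/z17.png

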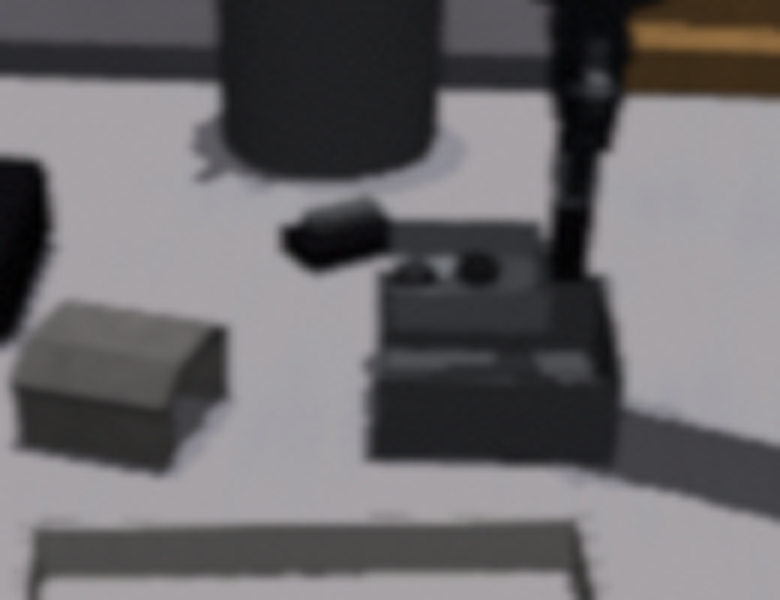

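View pics/t17.png

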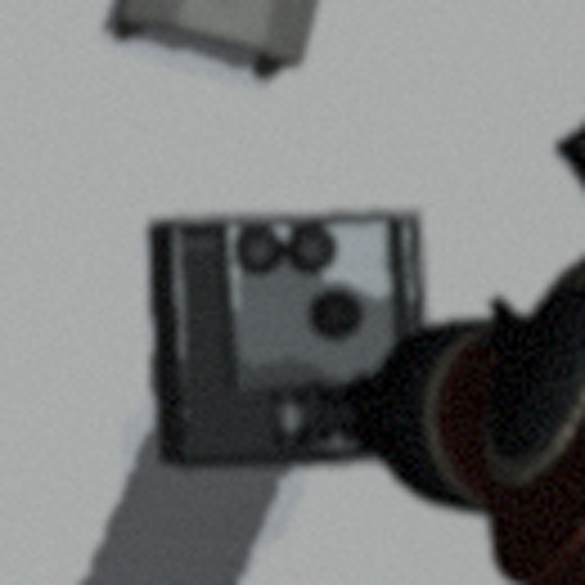

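All three pebbles are in the scoop, at (260,248), (312,248) and (335,315) over the basket. The rows can't pitch the tool, so I'll lower the scoop into the basket and press the lip lightly against the far inner wall. That should pivot the scoop nose-down about the jaws. Backing off then lets the pebbles slide out.

```bash
python3 -m pendant '[[1,0.001,-0.001,0.002,0],[1,0.0015,-0.001,0.006,0],[1,0,0,0.009,0],[1,0,0,0.011,0],[1,0,0,0.011,0],[1,0,0,0.009,0],[1,0,0,0.006,0],[1,0,0,0.003,0],[1,0,0,0.001,0],[1,0,0,0,0]]'
python3 -c "
from h import *
rep([.470,-.274,.102],2.3)"
python3 -m pendant '[[1,-0.002,0,0,0],[1,-0.003,0,0,0],[1,-0.002,0,-0.001,0],[1,-0.002,0,-0.0015,0],[1,-0.002,0,-0.0017,0],[1,-0.002,0,-0.0017,0],[1,-0.002,0,-0.0017,0],[1,-0.002,0,-0.0016,0],[1,-0.002,0,-0.0015,0],[1,0,0,0,0]]'
python3 -c "
from h import *
rep([.470,-.274,.102],2.3)"
```

```text
time: 30.55
tool_pos: [0.47, -0.2737, 0.102]
orientation: [0.0, -0.02, 1.0, -0.0]
force: [-1.1, -0.1, -2.1]
finger_gap: 0.0155
t 30.55 tcp [ 0.47   -0.2737  0.102 ] scoopyaw 2.34 down [ 0. -0. -1.] F [-1.1 -0.1 -2.1] M [ 0.01  0.07 -0.01] gap 0.0155
shift tool [-0.     -0.0003 -0.    ]
turn cmd 0.04
time: 31.55
tool_pos: [0.4835, -0.2726, 0.1116]
orientation: [-0.006, -0.02, 1.0, 0.001]
force: [-8.7, 0.7, -0.9]
finger_gap: 0.0152
t 31.55 tcp [ 0.4835 -0.2726  0.1116] scoopyaw 2.28 down [-0.012  0.002 -1.   ] F [-8.7  0.7 -0.9] M [ 0.06  2.3  -0.02] gap 0.0152
shift tool [ 0.0134 -0.0009  0.0097]
turn cmd -0.02
```

```bash
cat > slope.py <<'E'
import sys
from h import *
rep()
c=capture("side");cv2.imwrite(f"pics/{sys.argv[1]}.png",cv2.resize(c["pixels"][70:190,220:330],None,fx=6,fy=5,interpolation=cv2.INTER_CUBIC))
d=capture("top");cv2.imwrite(f"pics/{sys.argv[1]}t.png",cv2.resize(d["pixels"][180:290,320:430],None,fx=5,fy=5,interpolation=cv2.INTER_CUBIC))
for n,k in(("side",c),("top",d)):
    W=cloud(k)
    # profile of heights along x around centre stripes
    for y0,y1 in((-.33,-.31),(-.30,-.25)):
        o=[]
        for x in np.arange(.45,.57,.012):
            m=(abs(W[...,0]-x)<.006)&(W[...,1]>y0)&(W[...,1]<y1)
            z=W[...,2][m]; o.append((round(float(x),3),np.round(1000*np.percentile(z,[10,50]),0).tolist() if len(z)>2 else None))
        print(n,y0,o)
E
python3 slope.py s18
```

```text
t 31.55 tcp [ 0.4835 -0.2726  0.1116] scoopyaw 2.28 down [-0.012  0.002 -1.   ] F [-8.7  0.7 -0.9] M [ 0.06  2.3  -0.02] gap 0.0152
side -0.33 [(0.45, [5.0, 33.0]), (0.462, [3.0, 4.0]), (0.474, [3.0, 4.0]), (0.486, [4.0, 6.0]), (0.498, [44.0, 54.0]), (0.51, [42.0, 53.0]), (0.522, [44.0, 54.0]), (0.534, [41.0, 51.0]), (0.546, [40.0, 54.0]), (0.558, [43.0, 53.0])]
side -0.3 [(0.45, [45.0, 278.0]), (0.462, [277.0, 337.0]), (0.474, [65.0, 104.0]), (0.486, [63.0, 99.0]), (0.498, [42.0, 183.0]), (0.51, [41.0, 285.0]), (0.522, [55.0, 285.0]), (0.534, [38.0, 50.0]), (0.546, [38.0, 50.0]), (0.558, [50.0, 53.0])]
top -0.33 [(0.45, [1.0, 4.0]), (0.462, [2.0, 3.0]), (0.474, None), (0.486, [456.0, 460.0]), (0.498, [444.0, 448.0]), (0.51, [430.0, 437.0]), (0.522, [39.0, 42.0]), (0.534, [38.0, 52.0]), (0.546, [37.0, 50.0]), (0.558, [34.0, 48.0])]
top -0.3 [(0.45, [3.0, 483.0]), (0.462, [3.0, 492.0]), (0.474, [470.0, 488.0]), (0.486, [465.0, 476.0]), (0.498, [40.0, 451.0]), (0.51, [39.0, 443.0]), (0.522, [38.0, 285.0]), (0.534, [35.0, 39.0]), (0.546, [35.0, 38.0]), (0.558, [34.0, 47.0])]
```

View pics/s18.png

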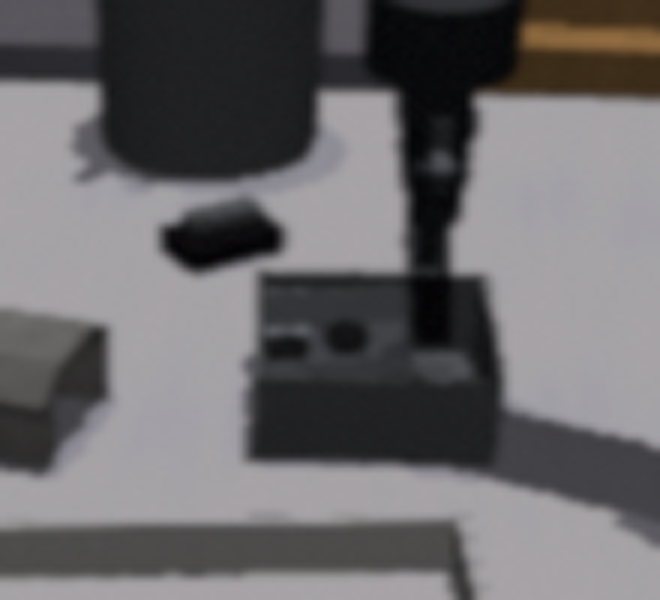

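View pics/s18t.png

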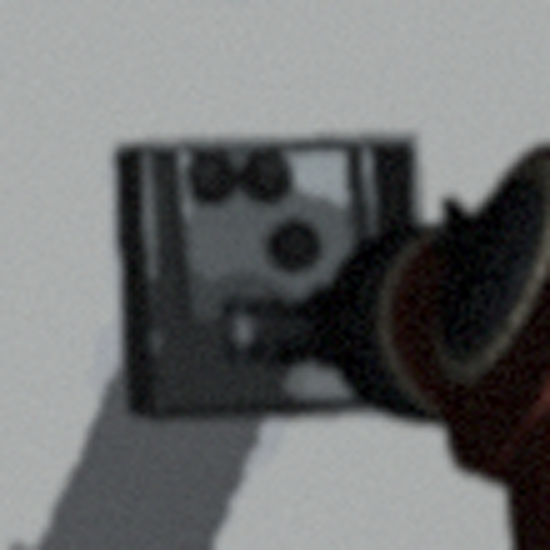

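It works: the floor heights now fall from 39 to 35 mm toward the lip, about 7° nose-down, at 9 N. I'll continue the pivot.

```bash
python3 -m pendant '[[1,-0.003,0,-0.002,0],[1,-0.003,0,-0.002,0],[1,-0.003,0,-0.002,0],[1,-0.003,0,-0.002,0],[1,-0.003,0,-0.0018,0],[1,-0.003,0,-0.0016,0],[1,-0.003,0,-0.0015,0],[1,-0.003,0,-0.0014,0],[1,-0.003,0,-0.0012,0],[1,0,0,0,0]]'
python3 slope.py s19
```

```text
time: 32.65
tool_pos: [0.5111, -0.2719, 0.1279]
orientation: [-0.005, -0.02, 1.0, 0.001]
force: [-8.7, 0.4, 1.6]
finger_gap: 0.0153
t 32.65 tcp [ 0.5111 -0.2719  0.1279] scoopyaw 2.29 down [-0.01   0.001 -1.   ] F [-8.7  0.4  1.6] M [-0.04  2.26  0.01] gap 0.0153
side -0.33 [(0.45, [4.0, 34.0]), (0.462, [3.0, 4.0]), (0.474, [5.0, 5.0]), (0.486, None), (0.498, [57.0, 62.0]), (0.51, [55.0, 70.0]), (0.522, [54.0, 65.0]), (0.534, [47.0, 59.0]), (0.546, [43.0, 59.0]), (0.558, [36.0, 49.0])]
side -0.3 [(0.45, [21.0, 52.0]), (0.462, [419.0, 426.0]), (0.474, [85.0, 281.0]), (0.486, [92.0, 320.0]), (0.498, [61.0, 134.0]), (0.51, [55.0, 141.0]), (0.522, [60.0, 146.0]), (0.534, [44.0, 181.0]), (0.546, [56.0, 314.0]), (0.558, [48.0, 53.0])]
top -0.33 [(0.45, [2.0, 27.0]), (0.462, [1.0, 3.0]), (0.474, [1.0, 3.0]), (0.486, [1.0, 3.0]), (0.498, None), (0.51, [473.0, 475.0]), (0.522, [464.0, 468.0]), (0.534, [452.0, 457.0]), (0.546, None), (0.558, [4.0, 41.0])]
top -0.3 [(0.45, [2.0, 67.0]), (0.462, [2.0, 532.0]), (0.474, [4.0, 499.0]), (0.486, [80.0, 496.0]), (0.498, [119.0, 496.0]), (0.51, [480.0, 490.0]), (0.522, [466.0, 469.0]), (0.534, [41.0, 463.0]), (0.546, [39.0, 448.0]), (0.558, [31.0, 51.0])]
```

View pics/s19.png

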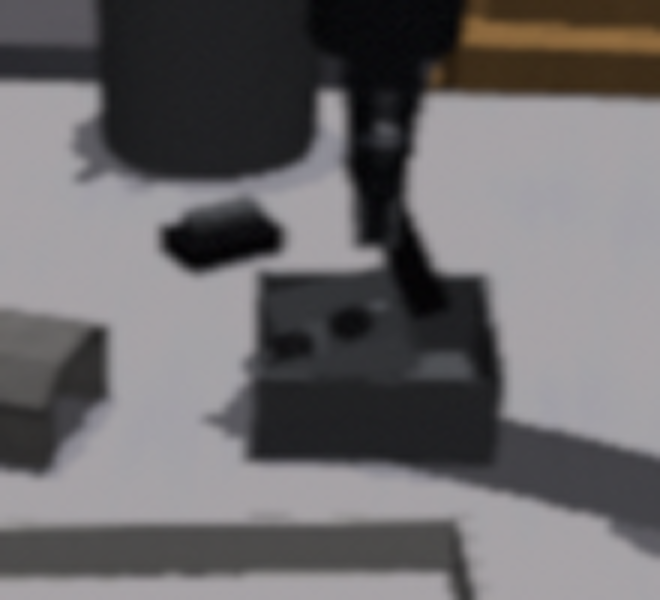

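The scoop is now tilted about 20°, and the tilted handle is visible at (420,270). Continuing.

```bash
python3 -m pendant '[[1,-0.0035,0,-0.0015,0],[1,-0.0035,0,-0.0015,0],[1,-0.0035,0,-0.0012,0],[1,-0.0035,0,-0.001,0],[1,-0.0035,0,-0.001,0],[1,-0.0035,0,-0.001,0],[1,-0.0035,0,-0.001,0],[1,-0.0035,0,-0.001,0],[1,-0.0035,0,-0.001,0],[1,0,0,0,0]]'
python3 slope.py s20
```

```text
time: 33.75
tool_pos: [0.5443, -0.2708, 0.138]
orientation: [-0.003, -0.02, 1.0, 0.0]
force: [-6.4, 0.3, -0.4]
finger_gap: 0.0155
t 33.75 tcp [ 0.5443 -0.2708  0.138 ] scoopyaw 2.31 down [-0.007  0.    -1.   ] F [-6.4  0.3 -0.4] M [-0.02  1.77 -0.  ] gap 0.0155
side -0.33 [(0.45, [3.0, 32.0]), (0.462, [3.0, 4.0]), (0.474, [4.0, 5.0]), (0.486, [3.0, 5.0]), (0.498, [4.0, 5.0]), (0.51, [5.0, 72.0]), (0.522, [63.0, 75.0]), (0.534, [52.0, 66.0]), (0.546, [51.0, 62.0]), (0.558, [53.0, 59.0])]
side -0.3 [(0.45, [28.0, 52.0]), (0.462, None), (0.474, None), (0.486, [106.0, 113.0]), (0.498, [92.0, 112.0]), (0.51, [111.0, 294.0]), (0.522, [104.0, 312.0]), (0.534, [53.0, 164.0]), (0.546, [43.0, 144.0]), (0.558, [51.0, 168.0])]
top -0.33 [(0.45, [2.0, 16.0]), (0.462, [1.0, 3.0]), (0.474, [1.0, 2.0]), (0.486, [0.0, 3.0]), (0.498, [86.0, 89.0]), (0.51, [68.0, 85.0]), (0.522, [58.0, 64.0]), (0.534, None), (0.546, [480.0, 481.0]), (0.558, [471.0, 475.0])]
top -0.3 [(0.45, [2.0, 14.0]), (0.462, [1.0, 6.0]), (0.474, [1.0, 545.0]), (0.486, [3.0, 534.0]), (0.498, [95.0, 516.0]), (0.51, [103.0, 505.0]), (0.522, [60.0, 504.0]), (0.534, [50.0, 499.0]), (0.546, [479.0, 493.0]), (0.558, [475.0, 478.0])]
```

View pics/s20.png

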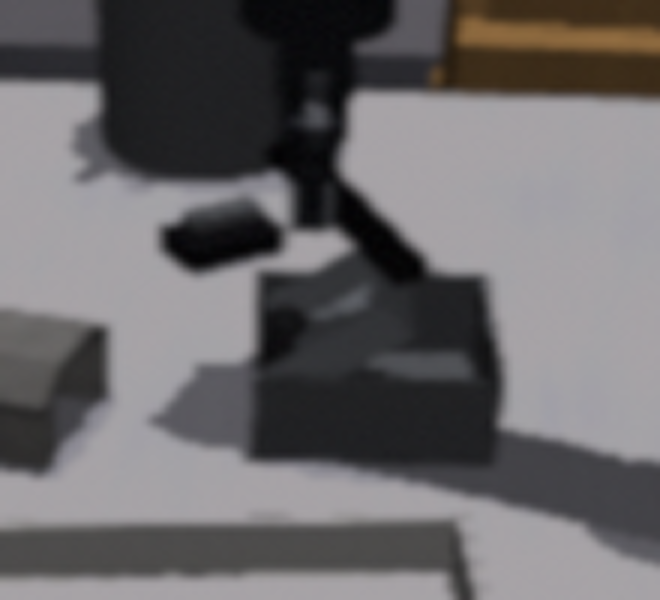

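The tilt is about 38° and the pebbles have slid down against the far wall. Backing away will let them drop.

```bash
python3 -m pendant '[[1,0.004,0,0,0],[1,0.006,0,0,0],[1,0.006,0,0,0],[1,0.006,0,0,0],[1,0.006,0,0,0],[1,0.006,0,0,0],[1,0.006,0,0,0],[1,0.004,0,0,0],[1,0,0,0,0],[1,0,0,0,0]]'
python3 slope.py s21 | head -1
```

```text
time: 34.85
tool_pos: [0.5034, -0.2723, 0.1383]
orientation: [0.0, -0.02, 1.0, -0.0]
force: [1.2, 0.7, -1.4]
finger_gap: 0.0153
t 34.85 tcp [ 0.5034 -0.2723  0.1383] scoopyaw 2.33 down [ 0.001 -0.    -1.   ] F [ 1.2  0.7 -1.4] M [ 0.02 -0.09  0.03] gap 0.0153
```

View pics/s21.png

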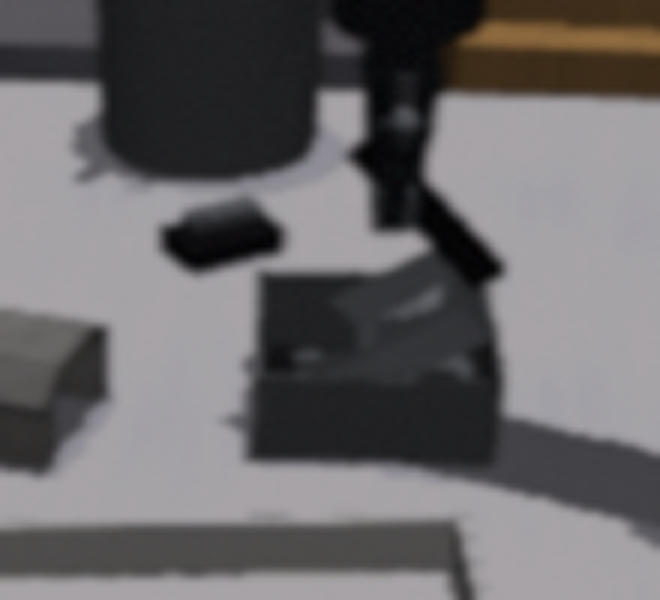

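View pics/s21t.png

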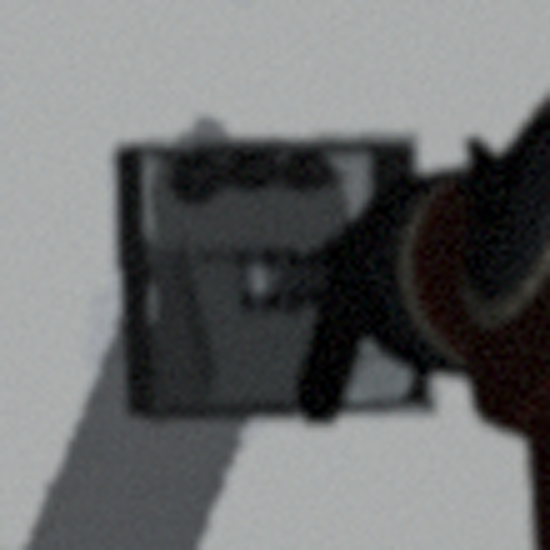

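The three pebbles are in a row in the basket at about (190,175), (255,168) and (315,170), and the scoop is empty. I'll lift out and confirm.

```bash
python3 -m pendant '[[1,0,0,-0.005,0],[1,0,0,-0.01,0],[1,0,0,-0.015,0],[1,0,0,-0.02,0],[1,0,0,-0.02,0],[1,0,0,-0.015,-4],[1,-0.002,0.01,-0.01,-6],[1,-0.004,0.02,-0.005,-6],[1,-0.004,0.03,0,-3],[1,-0.004,0.035,0,0]]'
python3 slope.py s22 | head -1
python3 -c "
from h import *
rep([.548,.3155,.18],21.4)"
```

```text
time: 35.95
tool_pos: [0.4896, -0.1779, 0.2394]
orientation: [0.001, -0.185, 0.983, -0.001]
force: [-0.2, 1.1, -2.2]
finger_gap: 0.0153
t 35.95 tcp [ 0.4896 -0.1779  0.2394] scoopyaw 21.28 down [ 0.003 -0.001 -1.   ] F [-0.2  1.1 -2.2] M [ 0.07 -0.1   0.04] gap 0.0153
t 36.05 tcp [ 0.4887 -0.1714  0.2394] scoopyaw 21.82 down [-0.     0.004 -1.   ] F [-0.1 -0.1 -1.6] M [ 0.05 -0.11 -0.  ] gap 0.0153
shift tool [-0.236   0.4298  0.0613]
turn cmd 0.42
```

View pics/s22.png

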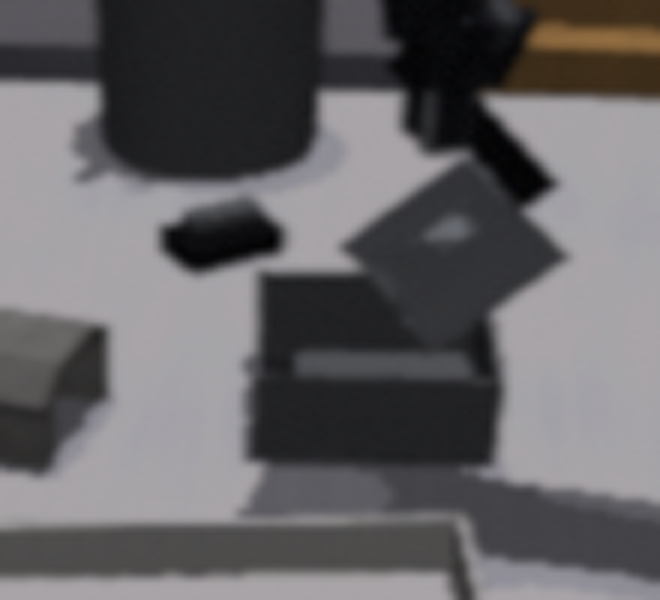

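View pics/s22t.png

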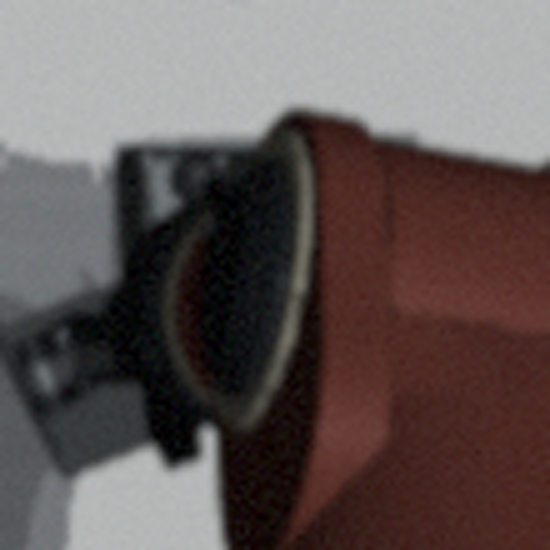

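The scoop is empty and keeps its tilt. Next I'll travel to the mat.

```bash
python3 -m pendant '[[1,-0.013,0.025,0,0],[1,-0.021,0.038,0,0],[1,-0.021,0.038,0,0],[1,-0.021,0.038,0,0],[1,-0.021,0.038,0,0],[1,-0.021,0.038,0,0],[1,-0.021,0.038,0,0],[1,-0.021,0.038,0,0],[1,-0.021,0.038,0,0],[1,-0.018,0.032,0,0]]'
python3 -c "
from h import *
rep([.548,.3155,.18],21.4)"
```

```text
time: 37.05
tool_pos: [0.5433, 0.2336, 0.2392]
orientation: [0.001, -0.186, 0.983, 0.0]
force: [-0.2, -0.6, -1.8]
finger_gap: 0.0151
t 37.05 tcp [0.5433 0.2336 0.2392] scoopyaw 21.42 down [ 0.001  0.001 -1.   ] F [-0.2 -0.6 -1.8] M [ 0.   -0.1   0.02] gap 0.0151
shift tool [-0.0342  0.0745  0.0593]
turn cmd 0.02
```

```bash
python3 -m pendant '[[1,-0.013,0.026,0,0],[1,-0.01,0.022,0.01,0],[1,-0.007,0.015,0.02,0],[1,-0.003,0.008,0.025,0],[1,-0.001,0.0035,0.025,0],[1,0,0,0.018,0],[1,0,0,0.01,0],[1,0,0,0.004,0],[1,0,0,0,0],[1,0,0,0,0]]'
python3 - <<'E'
from h import *
rep([.548,.3155,.112],21.4)
c=capture("side");cv2.imwrite("pics/m1.png",cv2.resize(c["pixels"][220:350,215:345],None,fx=4.6,fy=4.6,interpolation=cv2.INTER_CUBIC))
d=capture("top"); cv2.imwrite("pics/m1t.png",cv2.resize(d["pixels"][170:290,310:430],None,fx=5,fy=5,interpolation=cv2.INTER_CUBIC))
W=cloud(c);m=(W[...,0]>.44)&(W[...,0]<.65)&(W[...,1]>.22)&(W[...,1]<.42)&(W[...,2]<.12)&(W[...,2]>.012)
p=W[m]; print("lowest scoop", p[p[:,2]<.03].mean(0).round(3), np.percentile(p[:,2],1))
E
```

```text
time: 38.05
tool_pos: [0.5485, 0.3128, 0.1274]
orientation: [0.001, -0.185, 0.983, 0.0]
force: [-0.4, 0.2, -1.6]
finger_gap: 0.0155
t 38.05 tcp [0.5485 0.3128 0.1274] scoopyaw 21.32 down [ 0.002  0.001 -1.   ] F [-0.4  0.2 -1.6] M [ 0.    0.   -0.03] gap 0.0155
shift tool [-0.0005  0.0027  0.0155]
turn cmd -0.08
lowest scoop [0.558 0.31  0.027] 0.025391684619946897
```

View pics/m1.png

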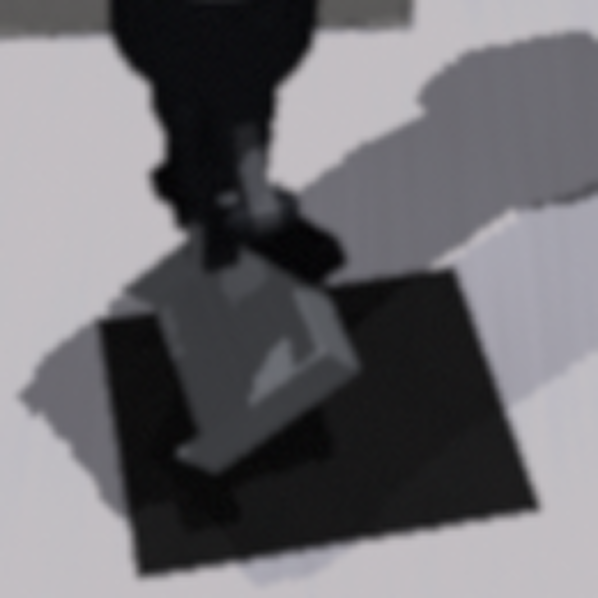

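View pics/m1t.png

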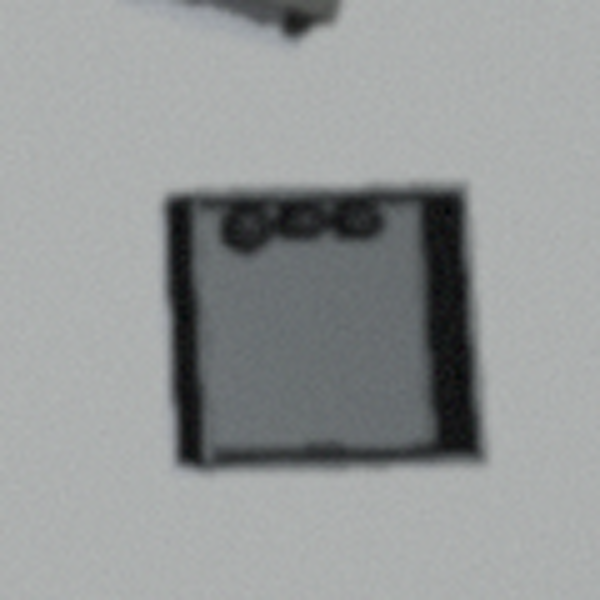

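All three pebbles lie in the basket, at (248,228), (302,218) and (358,218). The tilted lip is about 15 mm above the mat. I'll touch it down and then reverse the pivot: pull back with the lip held by the rubber.

```bash
python3 -m pendant '[[1,0,0.002,0.005,0],[1,0,0,0.004,0],[1,0,0,0.003,0],[1,0,0,0.002,0],[1,0,0,0.001,0],[1,0,0,0,0],[1,0,0,0,0],[1,0,0,0,0],[1,0,0,0,0],[1,0,0,0,0]]'
python3 -c "
from h import *
rep([.548,.3155,.112],21.4)"
```

```text
time: 39.15
tool_pos: [0.547, 0.3144, 0.1113]
orientation: [0.0, -0.185, 0.983, 0.0]
force: [0.0, 0.3, -1.2]
finger_gap: 0.0154
t 39.15 tcp [0.547  0.3144 0.1113] scoopyaw 21.33 down [ 0.  0. -1.] F [ 0.   0.3 -1.2] M [ 0.04 -0.03  0.03] gap 0.0154
shift tool [-0.0013  0.0007 -0.0007]
turn cmd -0.07
```

```bash
python3 -m pendant '[[1,0,0,0.001,0],[1,0,0,0.001,0],[1,0,0,0.001,0],[1,0.001,0,0.0005,0],[1,0.002,0,0.0005,0],[1,0.002,0,0.0005,0],[1,0.002,0,0.0005,0],[1,0.002,0,0.0005,0],[1,0.002,0,0.0005,0],[1,0,0,0,0]]'
python3 - <<'E'
from h import *
rep([.4748,.2869,.0748],21.4)
c=capture("side");cv2.imwrite("pics/m2.png",cv2.resize(c["pixels"][220:350,215:345],None,fx=4.6,fy=4.6,interpolation=cv2.INTER_CUBIC))
E
```

```text
time: 40.15
tool_pos: [0.5396, 0.3119, 0.1075]
orientation: [0.004, -0.185, 0.983, 0.001]
force: [3.9, 1.8, 7.8]
finger_gap: 0.0152
t 40.15 tcp [0.5396 0.3119 0.1075] scoopyaw 21.33 down [ 0.007  0.004 -1.   ] F [3.9 1.8 7.8] M [ 0.31 -1.38 -0.01] gap 0.0152
shift tool [0.0697 0.0003 0.0321]
turn cmd -0.07
```

View pics/m2.png

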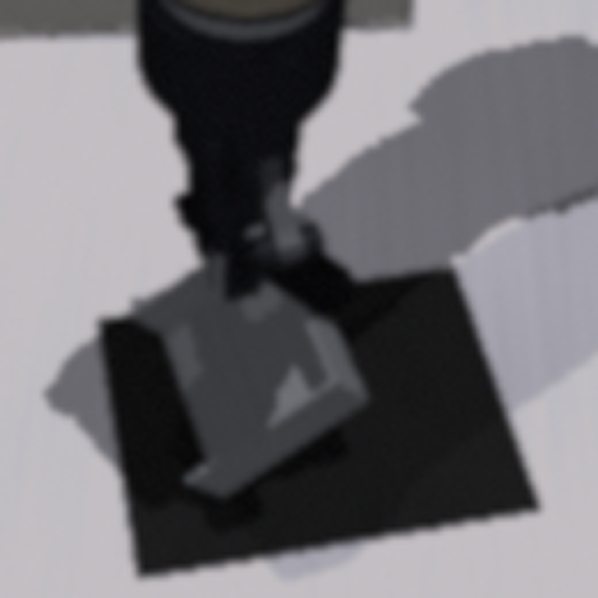

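```bash
python3 -m pendant '[[1,0.002,0,0.0008,0],[1,0.002,0,0.0008,0],[1,0.002,0,0.0008,0],[1,0.002,0,0.0008,0],[1,0.002,0,0.0008,0],[1,0.002,0,0.0008,0],[1,0.002,0,0.0008,0],[1,0.002,0,0.0008,0],[1,0.002,0,0.0008,0],[1,0.002,0,0.0008,0]]'
python3 - <<'E'
from h import *
rep([.4748,.2869,.0748],21.4)
c=capture("side");cv2.imwrite("pics/m3.png",cv2.resize(c["pixels"][220:350,215:345],None,fx=4.6,fy=4.6,interpolation=cv2.INTER_CUBIC))
E
```

```text
time: 41.2
tool_pos: [0.5209, 0.3048, 0.1022]
orientation: [0.004, -0.185, 0.983, 0.001]
force: [0.1, -2.0, 21.8]
finger_gap: 0.0158
t 41.2 tcp [0.5209 0.3048 0.1022] scoopyaw 21.32 down [ 0.008  0.004 -1.   ] F [ 0.1 -2.  21.8] M [-0.27 -0.78  0.08] gap 0.0158
shift tool [0.0497 0.0001 0.027 ]
turn cmd -0.08
```

View pics/m3.png

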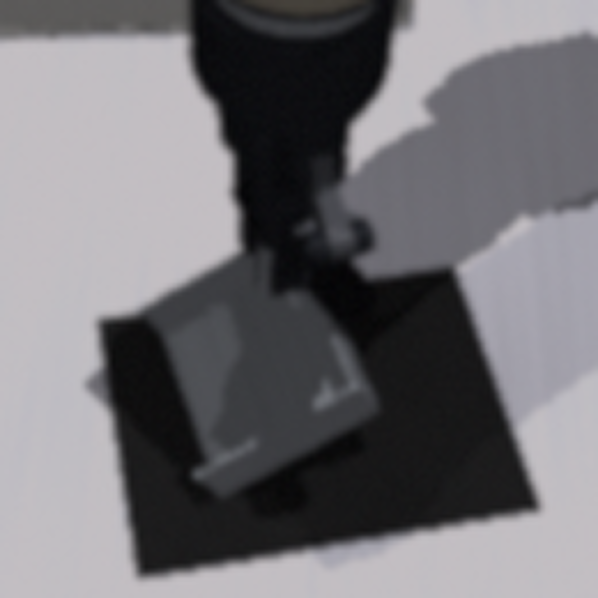

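The lip stays anchored at (205,485) and the scoop is rotating upright, now about 20° from level. I'll go on, favouring the backward motion.

```bash
python3 -m pendant '[[1,0.002,0,0.0003,0],[1,0.002,0,0.0005,0],[1,0.002,0,0.0008,0],[1,0.002,0,0.001,0],[1,0.002,0,0.001,0],[1,0.002,0,0.001,0],[1,0.002,0,0.0012,0],[1,0.002,0,0.0012,0],[1,0.002,0,0.0012,0],[1,0.001,0,0,0]]'
python3 - <<'E'
from h import *
rep([.4748,.2869,.0748],21.4)
c=capture("side");cv2.imwrite("pics/m4.png",cv2.resize(c["pixels"][220:350,215:345],None,fx=4.6,fy=4.6,interpolation=cv2.INTER_CUBIC))
E
```

```text
time: 42.25
tool_pos: [0.4995, 0.2963, 0.0914]
orientation: [0.0, -0.185, 0.983, -0.0]
force: [-1.4, -0.8, 13.8]
finger_gap: 0.0153
t 42.25 tcp [0.4995 0.2963 0.0914] scoopyaw 21.35 down [ 0. -0. -1.] F [-1.4 -0.8 13.8] M [-0.28 -0.21 -0.05] gap 0.0153
shift tool [0.0264 0.0003 0.0166]
turn cmd -0.05
```

View pics/m4.png

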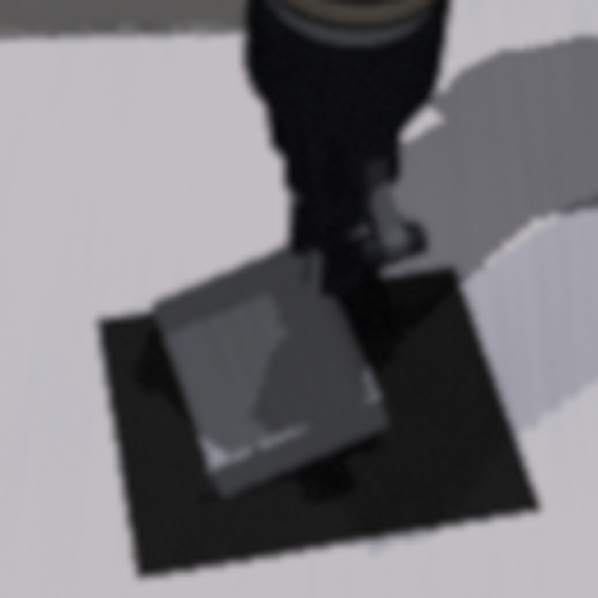

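```bash
python3 -m pendant '[[1,0.0017,0,0.0012,0],[1,0.0017,0,0.0013,0],[1,0.0017,0,0.0013,0],[1,0.0017,0,0.0014,0],[1,0.0017,0,0.0014,0],[1,0.0017,0,0.0014,0],[1,0.0017,0,0.0014,0],[1,0.0015,0,0.0012,0],[1,0.0015,0,0.001,0],[1,0,0,0,0]]'
python3 - <<'E'
from h import *
rep([.4748,.2869,.0748],21.4)
c=capture("side");cv2.imwrite("pics/m5.png",cv2.resize(c["pixels"][220:350,215:345],None,fx=4.6,fy=4.6,interpolation=cv2.INTER_CUBIC))
W=cloud(c);m=(W[...,0]>.44)&(W[...,0]<.65)&(W[...,1]>.22)&(W[...,1]<.42)
g=masks_of("scoop",c)
p=W[g[0]["mask"]&m&(W[...,2]<.03)&(W[...,2]>.004)] if g else []
d=(p-p.mean(0)); a=np.c_[d[:,0]*.931+d[:,1]*.365,np.ones(len(d))]
print(len(p),np.linalg.lstsq(a,d[:,2],rcond=None)[0])
E
```

```text
time: 43.3
tool_pos: [0.4833, 0.2898, 0.0785]
orientation: [-0.003, -0.185, 0.983, -0.001]
force: [-5.0, -2.9, 13.7]
finger_gap: 0.0152
t 43.3 tcp [0.4833 0.2898 0.0785] scoopyaw 21.36 down [-0.005 -0.003 -1.   ] F [-5.  -2.9 13.7] M [-0.31  0.47  0.05] gap 0.0152
shift tool [0.009  0.0004 0.0038]
turn cmd -0.04
1526 [-7.2386703e-02  4.8892282e-17]
```

View pics/m5.png

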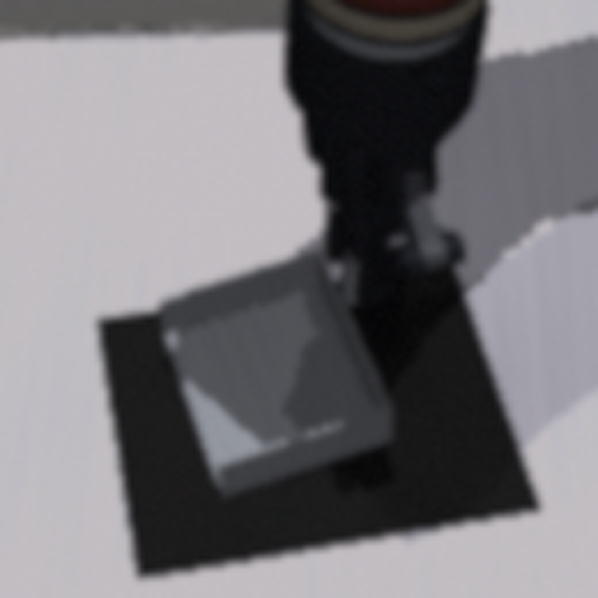

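```bash
python3 -m pendant '[[1,0.001,0,0.0004,0],[1,0.001,0,0.0006,0],[1,0.001,0,0.0006,0],[1,0.001,0,0.0006,0],[1,0.0005,0,0.0006,0],[1,0.0005,0,0.0004,0],[1,0,0,0.0004,0],[1,0,0,0,0],[1,0,0,0,0],[1,0,0,0,0]]'
cat > lev.py <<'E'
from h import *
import sys
rep()
c=capture("side");cv2.imwrite(f"pics/{sys.argv[1]}.png",cv2.resize(c["pixels"][220:350,215:345],None,fx=4.6,fy=4.6,interpolation=cv2.INTER_CUBIC))
W=cloud(c);s,R=pose();x=-R[:2,0]
o=s["tool_pos"][:2]+.051*x; y=np.array([-x[1],x[0]])
u=(W[...,:2]-o)@x; v=(W[...,:2]-o)@y
for a in np.arange(-.035,.04,.01):
    m=(abs(u-a)<.005)&(abs(v)<.025)&(W[...,2]<.05); print(round(a,3),m.sum(),(1000*np.median(W[...,2][m])).round(1) if m.sum() else None,end=" | ")
print()
E
python3 lev.py m6
```

```text
time: 44.4
tool_pos: [0.4794, 0.2883, 0.0748]
orientation: [-0.002, -0.185, 0.983, -0.001]
force: [-3.9, -2.8, 11.7]
finger_gap: 0.0156
t 44.4 tcp [0.4794 0.2883 0.0748] scoopyaw 21.35 down [-0.004 -0.002 -1.   ] F [-3.9 -2.8 11.7] M [-0.18  0.23 -0.04] gap 0.0156
-0.035 99 8.2 | -0.025 96 8.1 | -0.015 101 7.6 | -0.005 102 7.2 | 0.005 98 7.1 | 0.015 100 6.7 | 0.025 106 6.1 | 0.035 102 4.4 |
```

```bash
python3 -m pendant '[[1,0.001,0,0.0005,0],[1,0.0005,0,0.0005,0],[1,0.0005,0,0.0005,0],[1,0.0005,0,0.0003,0],[1,0,0,0,0],[1,0,0,0,0],[1,0,0,0,0],[1,0,0,0,0],[1,0,0,0,0],[1,0,0,0,0]]'
python3 lev.py m7
```

```text
time: 45.45
tool_pos: [0.4777, 0.2876, 0.0731]
orientation: [-0.001, -0.185, 0.983, -0.001]
force: [-2.7, -1.2, 10.8]
finger_gap: 0.015
t 45.45 tcp [0.4777 0.2876 0.0731] scoopyaw 21.35 down [-0.003 -0.002 -1.   ] F [-2.7 -1.2 10.8] M [-0.13  0.02 -0.01] gap 0.015
-0.035 92 7.1 | -0.025 97 6.7 | -0.015 99 6.9 | -0.005 99 6.7 | 0.005 99 6.4 | 0.015 102 6.2 | 0.025 100 6.3 | 0.035 104 4.8 |
```

The scoop is within about 1° of flat, with its floor at 6–7 mm as expected on the mat. One more small press, then release.

```bash
python3 -m pendant '[[1,0.0005,0,0.0005,0],[1,0,0,0.0003,0],[1,0,0,0,0],[1,0,0,0,0],[0.6,0,0,0,0],[0.3,0,0,0,0],[0,0,0,0,0],[-0.5,0,0,0,0],[-1,0,0,0,0],[-1,0,0,0,0]]'
python3 lev.py m8
```

```text
time: 46.5
tool_pos: [0.4789, 0.2878, 0.071]
orientation: [-0.0, -0.185, 0.983, -0.0]
force: [-0.2, -0.2, 0.3]
finger_gap: 0.0833
t 46.5 tcp [0.4789 0.2878 0.071 ] scoopyaw 21.33 down [-0.001 -0.    -1.   ] F [-0.2 -0.2  0.3] M [0.01 0.02 0.03] gap 0.0833
-0.035 97 6.3 | -0.025 99 6.3 | -0.015 101 6.2 | -0.005 100 6.4 | 0.005 99 6.5 | 0.015 98 6.3 | 0.025 103 6.6 | 0.035 107 4.3 |
```

View pics/m8.png

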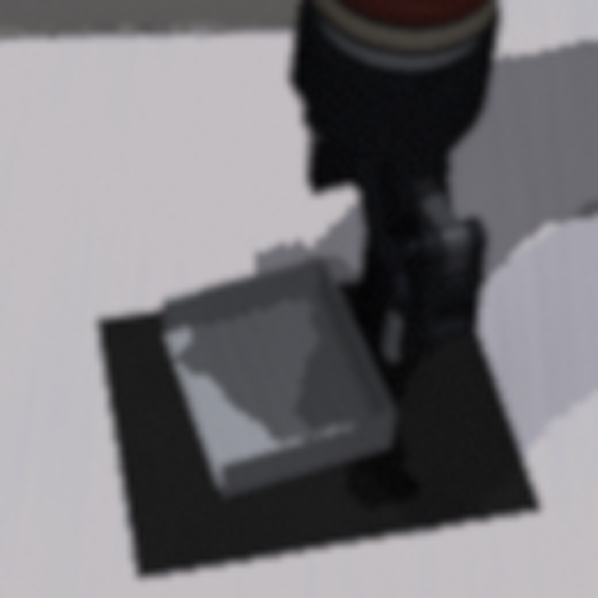

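The scoop is released and flat on the mat, with its floor level at 6.3 mm. I'll raise the hand clear.

```bash
python3 -m pendant '[[-1,0,0,-0.005,0],[-1,0,0,-0.015,0],[-1,0,0,-0.02,0],[-1,0,0,-0.02,0],[-1,0,0,-0.02,0],[-1,0,0,-0.02,0],[-1,0,0,-0.02,0],[-1,0,0,-0.01,0],[-1,0.02,0,0,0],[-1,0.02,0,0,0]]'
python3 - <<'E'
from h import *
rep()
c=capture("top");cv2.imwrite("pics/f.png",c["pixels"]);d=capture("side");cv2.imwrite("pics/fs.png",d["pixels"])
W=cloud(d);m=(W[...,0]>.4)&(W[...,0]<.56)&(W[...,1]>.22)&(W[...,1]<.37)&(W[...,2]>.115)&(W[...,2]<.14)
print("handle top",W[m].mean(0).round(4))
for n,k in (("top",c),("side",d)):
    W=cloud(k)
    for q in ("jar","cave"):
        p=W[masks_of(q,k)[0]["mask"]]; print(n,q,np.nanmedian(p,0).round(3))
E
```

```text
time: 47.55
tool_pos: [0.4415, 0.2731, 0.2013]
orientation: [0.0, -0.185, 0.983, 0.0]
force: [-1.0, -1.4, 0.2]
finger_gap: 0.0857
t 47.55 tcp [0.4415 0.2731 0.2013] scoopyaw 21.3 down [ 0.  0. -1.] F [-1.  -1.4  0.2] M [ 0.02 -0.02  0.03] gap 0.0857
handle top [0.4705 0.2881 0.128 ]
top jar [0.679 0.218 0.053]
top cave [ 0.705 -0.238  0.066]
side jar [0.682 0.236 0.047]Traceback (most recent call last):
  File "<stdin>", line 9, in <module>
IndexError: list index out of range
```

View pics/f.png

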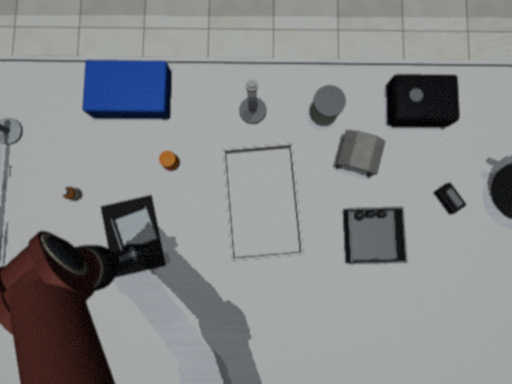

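View pics/fs.png

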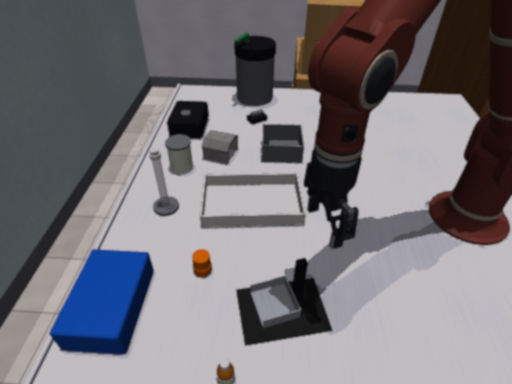

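The tray is empty and the three pebbles are in the basket around (371,213). The scoop stands on the mat at (133,233), and the jar and cave have not moved. Handing in.

```bash
python3 -c "
from bench import close_job
print(close_job())"
```

```text
the job is handed in; nothing more can be done
None
```

The job is handed in at about 48 s of the 72 s. All three pebbles went from the tray to the filter basket in one load, and the scoop is standing on its mat again. The simulator gave no verdict.

- **Scooping:** I swept the pebbles along the tray's +y wall into the far corner. After the first lift, one pebble overhung the lip by about 8 mm. I lowered the scoop below the tray rim and used the end wall to nudge that pebble in.
- **Tipping:** The move rows can't tilt the tool, so I pressed the lip against the inside of the basket wall (about 9 N). That pivoted the scoop in the jaws to roughly 38° nose-down, and the pebbles slid out when I backed off.
- **Putting the scoop back:** I levelled it by pressing its lip on the mat, which read up to about 22 N.

**Last checks:**
- **Tray and basket:** The tray is empty and the basket holds three pebbles, both seen in the top view.
- **Scoop:** Its floor is level at 6.3 mm (about 6 mm expected). It stands about 18 mm back from where it started, still fully on the mat.
- **Jar and cave:** They stayed within 3 mm of their start, which is the measurement noise.
- **Hand:** It is clear of everything.

**What failed or was less than ideal:**
- **Side-view cave check:** The network missed the cave in the last side picture. The top measurement and the pictures show it in place.
- **Force on the tray:** The push on the tray floor briefly read 18 N down and 13 N sideways during the sweep, before I eased off.

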